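# Wipe the chips off the swarf plate into its drawer

### The arm

A 7-joint arm with a two-finger parallel gripper is mounted at the origin on the work surface. World frame = base frame: x ahead of the robot, y to its left, z up, the work surface at z = 0. Lengths are in mm, angles in rad, forces in N, time in s.
With the tool pointing down it reaches from about 425 to 875 mm from the base axis. Payload 9.9 kg.
Tool frame: the origin (TCP) lies at the very end of the fingers, on their centre line; the grasp point (between the pads) lies 19 mm behind it (r.tcp_to_grasp is the distance from the TCP to the grasp point, in mm); z points along the fingers, y is the line along which they close (so a half turn about z gives the same grasp; the last joint's range is limited). The gripper opens to 85 mm and grips with 20 to 120 N. Pads are 22 mm wide; open, the fingers measure 114 mm over their backs; the gripper's body (76 mm by 85 mm) begins 54 mm behind the grasp point. The pads swing forward as they close: fully open they stand 13 mm farther back than shut.
Start: joints at [-1.294, 0.576, 0.025, 1.437, -0.015, 1.129, -0.057], TCP at [238.283, 631.546, 231.289] pointing down, gripper open.
Joint ranges: [-2.76, 2.76], [-0.34, 2.15], [-1.52, 1.57], [0.19, 2.46], [-1.09, 4.23], [0.17, 1.99], [-2.82, 2.82]. Speed limits (rad/s): [2.22, 2.22, 3.01, 3.01, 3.14, 3.14, 3.14].

### API

Orientations are given as [roll, pitch, yaw] about the fixed x, y, z axes, in that order (R = Rz(yaw) Ry(pitch) Rx(roll)).
In Python, from station import sensors, read_camera, camera_params, r gives the robot as it stands.
- The arm moves only by the tool send_rows, never from a script. Its arguments are lists of equal length, an entry for each row: "fingers": the closure, from 0 (fully open) to 1 (shut); "slide": the shift along the tool's x, y, z scaled (see below), a list of three; "turn": the turn about the tool's z scaled (see below). A call has exactly 8 rows; each row is the pose to reach, as a shift and turn from the pose commanded when the call began, along the tool's axes at that moment; what a row does not reach only later rows make up. The controller multiplies each number of a shift by 1000 mm and each number of a turn by 120 degrees. A row lasts 1/10 s, in which the tool goes at most 50 mm and 8.59 degrees, less where a joint would pass 70% of its speed; a pose out of reach is approached as far as the arm can. A call with a number of a shift or a turn outside -1 to 1 is refused whole. A call with a gripper value outside its range is refused whole. The fingers move at their own pace and stop on an object; "squeeze" is the grip in N (left out, the last holds). Time passes only in rows, so rows that repeat a pose let the fingers close, or fill a call up. It gives the time, the measured TCP pose, the force, the opening and the grip force at its end, in the units of the state.
- sensors.state(): the state, without advancing time (a new reading comes with each control period).
- read_camera(name): name is "side" or "top" or "wrist"; returns (picture, depth): 384x512x3 uint8, red, green, blue; 384x512 float32, mm along the optical axis (not along the pixel's ray), 0 where there is no reading.
- camera_params(name): a dict with "fx", "fy", "cx", "cy" (pixels), "origin" and "rotation" of the camera in the world; the wrist camera has in their place "hand_eye" (4x4, takes a point from camera to tool coordinates, whose origin is the TCP and whose axes are the flange's). Camera axes: x right, y down, z forward; pixel columns grow to the right and rows downward; lengths in mm; the calibration is good to about 2 mm. A picture is of the moment at which its call begins: read the wrist's pose just before it. camera_params takes no time and is no camera call.
- r.job_done(): hands the job in; it is judged then, once.
The state is a dict: "t": time; "joint_positions": joint angles; "qvel": joint speeds; "tau": joint torques, N m; "tool_pos": TCP position; "tcp_rot": TCP orientation; "force": force on the tool from outside, world axes, zero at the start; "ft_torque": the same for the moment, N m; "gripper_width": finger opening in mm; "grip_force": force on a finger pad.
Only numpy, scipy, OpenCV 4.12 (cv2) and the standard library are available. Lean on these libraries where they do the work, as an engineer would, in place of code of your own. Each camera call takes 0.05 s, during which the arm holds its last target. There are 200 camera calls.

### The job

Slide the loose yellow guard bar flush up against the end of the blue rail, in line with it, so that no chip can slip through the gap, and pull the drawer under the plate well open. Then use the orange scraper block to wipe every loose chip off the plate, over its open front edge and into the drawer; the chips are sharp, so never touch them with the fingers. Finish with the scraper standing upright in the middle of its rubber mat, the drawer pushed fully shut with all the chips inside and the guard bar still flush, and leave the dewar fittings on the bench alone.

Things in the scene. Friction and masses are not known exactly. Their poses are not given: they have to be found in the camera images.
- drawer (a joint): how far the drawer is pulled out (m): 0 shut, 0.14 fully out; it slides along the unit's -x axis, light friction, no spring
- drawer_handle (a point): centre of the drawer's handle, a level steel bar about 10 mm thick and 100 mm long, parallel to the drawer front and 35 mm off it, 55 mm above the bench (30 mm below the plate's top); axes as the unit's, moves with the drawer
- drawer_floor (a point): centre of the drawer's inner floor, 14 mm above the bench, moves with the drawer; inside it is 236 mm along x by 206 mm along y, walls 46 mm high; axes as the unit's; its -x end is the front panel (12 mm thick, top 68 mm above the bench)
- unit: blue swarf unit fixed to the bench, x -140 to 140 mm, y -115 to 125 mm; origin on the bench, z up; its top is an aluminium plate 85 mm above the bench, with 10 mm high lips along the -y side (inner face y = -95 mm) and the back (inner face x = 135 mm), a rail along +y; its front edge (x = -140 mm) is open and overhangs the grey drawer when that is pulled out to -x
- rail_end (a point): centre of the square end face (looks to -x) of the fixed blue rail on the plate's +y side: rail 20 mm wide (unit y = 102 to 122 mm), 24 mm high, reaching from this face at unit x = 30 mm to the back; the loose guard bar continues it to the front; axes as the unit's
- guard: loose yellow guard bar on the plate, 160 mm (x) x 20 mm (y) x 24 mm high, 0.25 kg, same section as the rail; origin at the centre of its underside, axes about as the unit's; at the start a gap of 15 to 35 mm parts its +x end from the rail; butted flush and in line, its origin is at x = -50, y = 112, z = 85 mm in the unit's frame
- plate_front (a point): middle of the plate's open front edge, at the plate's top surface (85 mm above the bench); axes as the unit's
- scraper: orange scraper block with a rubber sole: sole 36 mm (x) x 70 mm (y), 15 mm high, and above it a grip ridge 26 mm (x) x 50 mm (y) up to 60 mm height; symmetric; origin at the centre of its underside, z up; wipes along its x axis; 0.22 kg
- mat: black rubber mat fixed to the bench, 200 mm (x) x 170 mm (y) x 4 mm thick; origin under its centre
- relief_head: brass dewar relief head standing on the bench, 52 mm across, 88 mm high; origin at underside; leave alone
- tube: stubby aluminium extension tube standing on the bench, 42 mm across, 70 mm high; origin at underside; leave alone
- coupling: nickel quick coupling standing on the bench, 42 mm across, 60 mm high; origin at underside; leave alone
- stem: black rubber-tipped valve stem lying on the bench, 105 mm long (x), 24 mm high; origin at underside; leave alone
- chip1: loose chip: brass nib, 16 x 12 x 7 mm; lies on the plate at the start, or is absent; origin at its underside
- chip2: loose chip: brass disc, 16 mm across, 7 mm thick; lies on the plate at the start, or is absent; origin at its underside
- chip3: loose chip: copper L-shaped off-cut, 18 x 16 x 6 mm; lies on the plate at the start, or is absent; origin at its underside
- chip4: loose chip: brass nib, 16 x 12 x 7 mm; lies on the plate at the start, or is absent; origin at its underside
- chip5: loose chip: brass disc, 16 mm across, 7 mm thick; lies on the plate at the start, or is absent; origin at its underside
- chip6: loose chip: copper L-shaped off-cut, 18 x 16 x 6 mm; lies on the plate at the start, or is absent; origin at its underside
- chip7: loose chip: brass nib, 16 x 12 x 7 mm; lies on the plate at the start, or is absent; origin at its underside
- chip8: loose chip: brass disc, 16 mm across, 7 mm thick; lies on the plate at the start, or is absent; origin at its underside
Things that resemble listed ones, but are neither listed nor needed, are in the scene too. Of the things that look like the guard, the middle-sized one is meant.

How it is judged (in metres and radians):
On the way, in this order (a step that is already met when the one before it is completed fails the run):
1. the guard bar is flush with the rail (gap under 4 mm) and in line with it (5 mm), and the drawer is pulled well open (90 mm or more) (x of guard in the frame of unit between -0.054 and -0.047 m and y of guard in the frame of unit between 0.107 and 0.117 m and z of guard in the frame of unit below 0.09 m and angle between the x axis of guard and the x axis of unit, either way round below 0.04 rad and angle between guard's own z axis and vertical below 0.05 rad and value of joint drawer above 0.09 m), for 0.2 s.
2. every chip lies in the drawer (x of chip1 in the frame of drawer_floor between -0.12 and 0.12 m and y of chip1 in the frame of drawer_floor between -0.105 and 0.105 m and z of chip1 in the frame of drawer_floor between -0.005 and 0.035 m and linear speed of each of chip1, chip2, chip3, chip4, chip5, chip6, chip7, chip8 below 0.05 m/s and x of chip2 in the frame of drawer_floor between -0.12 and 0.12 m and y of chip2 in the frame of drawer_floor between -0.105 and 0.105 m and z of chip2 in the frame of drawer_floor between -0.005 and 0.035 m and x of chip3 in the frame of drawer_floor between -0.12 and 0.12 m and y of chip3 in the frame of drawer_floor between -0.105 and 0.105 m and z of chip3 in the frame of drawer_floor between -0.005 and 0.035 m and x of chip4 in the frame of drawer_floor between -0.12 and 0.12 m and y of chip4 in the frame of drawer_floor between -0.105 and 0.105 m and z of chip4 in the frame of drawer_floor between -0.005 and 0.035 m and x of chip5 in the frame of drawer_floor between -0.12 and 0.12 m and y of chip5 in the frame of drawer_floor between -0.105 and 0.105 m and z of chip5 in the frame of drawer_floor between -0.005 and 0.035 m and x of chip6 in the frame of drawer_floor between -0.12 and 0.12 m and y of chip6 in the frame of drawer_floor between -0.105 and 0.105 m and z of chip6 in the frame of drawer_floor between -0.005 and 0.035 m and x of chip7 in the frame of drawer_floor between -0.12 and 0.12 m and y of chip7 in the frame of drawer_floor between -0.105 and 0.105 m and z of chip7 in the frame of drawer_floor between -0.005 and 0.035 m and x of chip8 in the frame of drawer_floor between -0.12 and 0.12 m and y of chip8 in the frame of drawer_floor between -0.105 and 0.105 m and z of chip8 in the frame of drawer_floor between -0.005 and 0.035 m), for 0.2 s.
At the end, for the whole second after the job is handed in: all chips present lie at rest in the drawer, the drawer is shut to within 8 mm, and the scraper stands upright and at rest on the mat, its centre within 50 mm of the mat's centre, and the guard bar is still flush with the rail (gap under 4 mm, in line to 5 mm and 0.04 rad) (all of step 2 and x of guard in the frame of unit between -0.054 and -0.047 m and y of guard in the frame of unit between 0.107 and 0.117 m and z of guard in the frame of unit below 0.09 m and angle between the x axis of guard and the x axis of unit, either way round below 0.04 rad and angle between guard's own z axis and vertical below 0.05 rad and value of joint drawer below 0.008 m and horizontal distance between scraper and mat below 0.05 m and angle between scraper's own z axis and vertical below 0.12 rad and height (world z) of scraper below 0.012 m and linear speed of each of scraper, guard below 0.02 m/s); the robot touches nothing.
It fails at once if the fingers touch a chip (contact force between the fingers and chip1 above 0.3 N or contact force between the fingers and chip2 above 0.3 N or contact force between the fingers and chip3 above 0.3 N or contact force between the fingers and chip4 above 0.3 N or contact force between the fingers and chip5 above 0.3 N or contact force between the fingers and chip6 above 0.3 N or contact force between the fingers and chip7 above 0.3 N or contact force between the fingers and chip8 above 0.3 N).
It fails at once if a dewar fitting on the bench is moved by more than 20 mm or tipped over (distance of any of relief_head, tube, coupling, stem from where it was at the start of the episode above 0.02 m or angle between any of relief_head, tube, coupling, stem's own z axis and vertical above 0.4 rad).
Of chip1, chip2, chip3, chip4, chip5, chip6, chip7, chip8 only 5 to 8 are there at a start; the rules pass over those that are not, and their reading is None.
At some moment in a run one of scraper may be knocked a few centimetres aside while the robot is not near it.
Once in a run the grip may slacken for a moment while it holds something.
It also fails if it takes over 192 s, if anything falls off the work surface, if the arm or the gripper's body presses on something with over 40 N, if the wrist force passes 120 N, or if a joint passes its speed limit or range.

## Working session

There is one attempt and no reset: what is moved stays moved. The work goes in short steps, Python scripts to look and compute and a tool call to move; the robot and the scene stay as the last step left them, time stands still between calls to the robot, and variables do not carry over. Pictures are saved under pics/ and viewed, at most 14 in all, crops included, and the job is handed in when it is done.

Besides the shell and the picture viewer there is one more tool, called after ">>>" by a JSON object that holds its "api" and its "payload", one argument or row to a line. send_rows: Moves the arm, as the interface text tells. Shifts and turns lie within -1 to 1; 1 stands for 1000 mm of shift or 120 degrees of turn. Its arguments: {"type":"object","properties":{"fingers":{"type":"array"},"slide":{"type":"array"},"turn":{"type":"array"},"squeeze":{"type":"number"}},"required":["fingers","slide","turn"]}

```bash
ls; mkdir -p pics; python3 - <<'E'
from station import *
import cv2,numpy as np
s=sensors.state();print(s)
for n in("top","side"):
    p,d=read_camera(n);cv2.imwrite(f"pics/{n}0.png",cv2.resize(p[:,:,::-1],(800,600)));np.savez(f"{n}0.npz",p=p,d=d);print(camera_params(n))
print(camera_params("wrist"))
E
```

```text
pics
{'t': 0.0, 'joint_positions': array([-1.29379533,  0.57655064,  0.02483074,  1.437957  , -0.01498804,
        1.12901297, -0.05647044]), 'qvel': array([-0.00057822,  0.00039602, -0.00038958, -0.00087166, -0.00165154,
       -0.0002391 , -0.00030075]), 'tau': array([ 3.37136407e-04, -7.65735412e+01,  2.25093171e+00, -2.85963571e+01,
        1.54605077e-02,  1.27268155e-02, -1.08445408e-05]), 'tool_pos': array([238.11301494, 631.08863157, 230.41263497]), 'tcp_rot': array([-3.13985175e+00,  9.57840599e-05,  2.78087105e+00]), 'force': array([ 0.07705205,  0.01698559, -0.44372661]), 'ft_torque': array([0.00693876, 0.02799546, 0.00597477]), 'grip_force': 0.0, 'gripper_width': 85.66654727771075}
{'fx': 347.25905093961995, 'fy': 347.25905093961995, 'cx': 261.8289365953405, 'cy': 188.86322966365077, 'origin': array([360.54494841,  42.66618194, 958.7571859 ]), 'rotation': array([-2.99011115, -0.02651418, -1.59221647])}
{'fx': 470.547777726817, 'fy': 470.547777726817, 'cx': 261.74070135217863, 'cy': 188.98723287826235, 'origin': array([ 249.70862389, -738.95074194, 1088.80617177]), 'rotation': array([-2.46831483e+00,  4.71692022e-04, -3.32026747e-01])}
{'fx': 280.55574389668885, 'fy': 280.55574389668885, 'cx': 258.8518321636123, 'cy': 188.7433147602921, 'hand_eye': array([[ 1.58712647e-04, -9.57226026e-01, -2.89341165e-01,
         7.44600682e+01],
       [ 9.99999566e-01,  4.17501967e-04, -8.32688879e-04,
        -1.36469895e+00],
       [ 9.17871972e-04, -2.89340907e-01,  9.57225677e-01,
        -1.42062369e+02],
       [ 0.00000000e+00,  0.00000000e+00,  0.00000000e+00,
         1.00000000e+00]])}
```

View pics/top0.png

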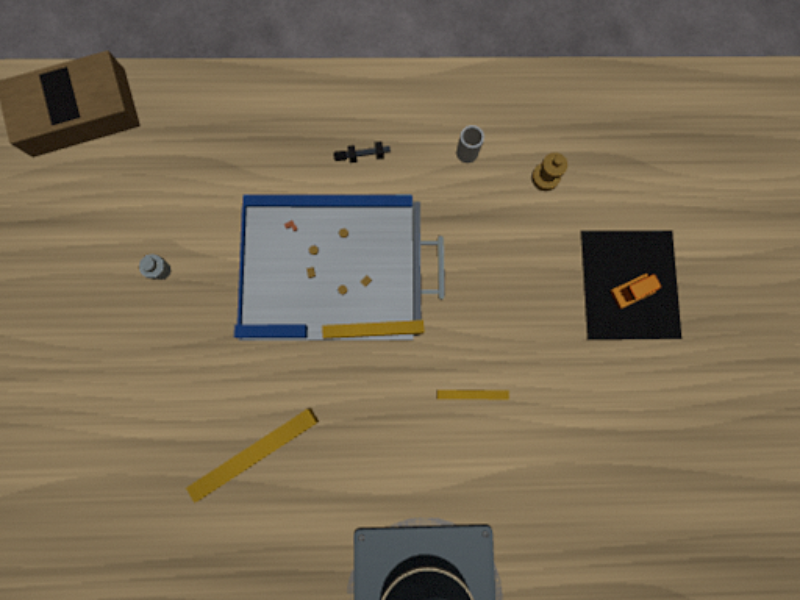

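View pics/side0.png

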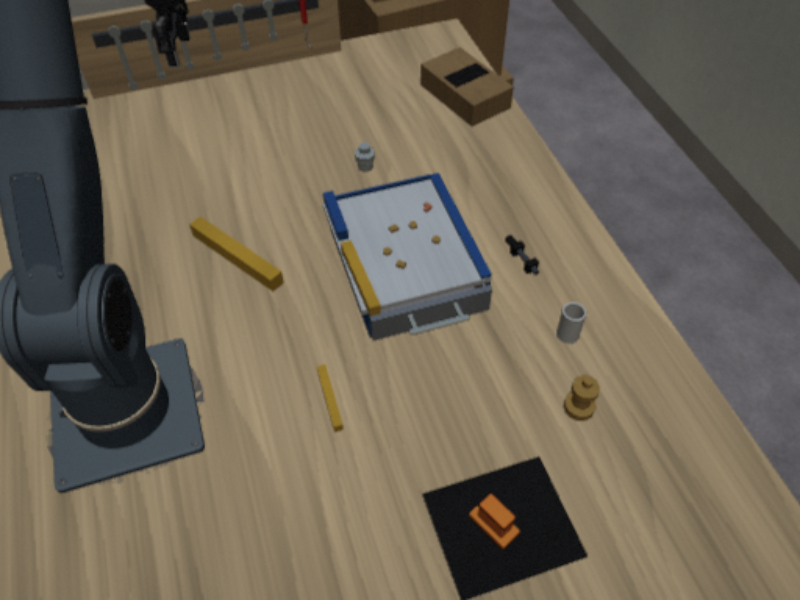

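Top view (800x600): the unit has its plate at (243-413, 205-335) and its front facing right, with the handle at (440,268). The guard is at (373,329), 7 chips lie on the plate, and the scraper is at (636,290) on the mat. Next I measure positions.

```bash
cat > h.py <<'E'
from station import *
import cv2,numpy as np
from scipy.spatial.transform import Rotation as Ro
def cam(n,s=None):
    c=camera_params(n)
    if n=="wrist":
        T=np.eye(4);T[:3,:3]=Ro.from_euler('xyz',s["tcp_rot"]).as_matrix();T[:3,3]=s["tool_pos"];T=T@c["hand_eye"];return c,T[:3,:3],T[:3,3]
    return c,Ro.from_euler('xyz',c["rotation"]).as_matrix(),np.array(c["origin"])
def cloud(n,d,s=None):
    c,R,o=cam(n,s);v,u=np.mgrid[:d.shape[0],:d.shape[1]]
    P=np.stack([(u-c["cx"])/c["fx"]*d,(v-c["cy"])/c["fy"]*d,d],-1)
    return P@R.T+o
def plane(n,uv,z,s=None):
    c,R,o=cam(n,s);uv=np.atleast_2d(uv).astype(float)
    D=np.c_[(uv[:,0]-c["cx"])/c["fx"],(uv[:,1]-c["cy"])/c["fy"],np.ones(len(uv))]@R.T
    return (o+D*((z-o[2])/D[:,2])[:,None])
def look(n,tag=None):
    s=sensors.state();p,d=read_camera(n)
    if tag: cv2.imwrite(f"pics/{tag}.png",cv2.resize(p[:,:,::-1],(800,600)))
    return s,p,d
def hsv(p): return cv2.cvtColor(p,cv2.COLOR_RGB2HSV)
def rects(P,m,amin=15):
    # components of mask m -> min area rects in world xy
    k,l,st,_=cv2.connectedComponentsWithStats(m.astype(np.uint8))
    for i in range(1,k):
        if st[i,4]<amin: continue
        Q=P[l==i];r=cv2.minAreaRect(Q[:,:2].astype(np.float32))
        ys,xs=np.where(l==i)
        print(st[i,4],"px",xs.mean().round(),ys.mean().round(),"c",np.round(r[0],1),"size",np.round(r[1],1),"ang",round(r[2],1),"z",np.percentile(Q[:,2],[5,50,95]).round(1))
E
python3 - <<'E'
from h import *
for n in("top","side"):
    f=np.load(n+"0.npz");p,d=f["p"],f["d"];P=cloud(n,d);H=hsv(p);h,s,v=[H[...,i].astype(int) for i in range(3)]
    print(n,"blue");rects(P,(h>100)&(h<125)&(s>120)&(v>50)&(P[...,2]>85),30)
    print("yellow");rects(P,(h>18)&(h<30)&(s>190)&(v>100),8)
    print("orange/scraper+chips");rects(P,(h<20)&(s>150)&(v>80),6)
    print("black");rects(P,(v<40)&(P[...,2]<12)&(P[...,2]>-5),200)
    print("plate");rects(P,(abs(P[...,2]-85)<4)&(s<60)&(P[...,1]<400),200)
    print("handle/fittings");rects(P,(P[...,2]>40)&(P[...,2]<67)&(s<80)&(P[...,1]<300),15)
E
```

```text
top blue
1255 px 193.0 157.0 c [525.3 162.3] size [274.8 300.5] ang 83.5 z [ 91.9  95.5 110.3]
yellow
457 px 238.0 210.0 c [403.   74.3] size [ 86.9 155. ] ang 1.9 z [106.4 108.9 111.1]
211 px 301.0 252.0 c [330.9 -89.3] size [118.4  10.7] ang 88.8 z [16.3 18.7 21. ]
950 px 160.0 291.0 c [279.5 214.4] size [ 32.1 378.5] ang 30.1 z [31.7 34.3 36.9]
orange/scraper+chips
8 px 354.0 106.0 c [ 718.1 -236.1] size [19.4  5.8] ang 51.8 z [71.7 74.3 74.8]
8 px 352.0 111.0 c [ 705.3 -231.9] size [18.   2.6] ang 67.3 z [64.7 69.6 70.5]
9 px 349.0 116.0 c [ 708.3 -237.1] size [18.6  6.6] ang 70.4 z [19.7 21.7 24.3]
6 px 348.0 119.0 c [ 700.4 -233.8] size [16.2  1.6] ang 78.3 z [15.  18.7 20.2]
17 px 185.0 144.0 c [612.7 208.2] size [16.8  9.4] ang 76.7 z [87.3 90.7 92.7]
330 px 408.0 184.0 c [ 509.7 -394. ] size [38.2 93. ] ang 23.7 z [ 5.1 61.4 66.4]
black
3607 px 403.0 182.0 c [ 520.1 -385.2] size [170.7 195.8] ang 89.0 z [1.5 4.3 7.1]
plate
7884 px 209.0 170.0 c [535.2 151.3] size [277.6 222.1] ang 88.8 z [82.5 84.9 87.3]
handle/fittings
54 px 302.0 85.0 c [ 785.6 -102.2] size [32.3 13.4] ang
[... 759 characters left out ...]
g 23.0 z [13.2 56.4 66.7]
black
5085 px 322.0 338.0 c [ 520.8 -384.5] size [167.6 198.2] ang 89.4 z [1.4 4.6 8. ]
plate
4077 px 260.0 155.0 c [550.6 149.4] size [201.4 290.1] ang 2.4 z [82.6 85.8 88.4]
213 px 78.0 262.0 c [ 14.4 -31.3] size [151.6  80.9] ang 23.6 z [81.8 85.  88.4]
handle/fittings
15 px 309.0 182.0 c [654.   21.4] size [25.2 11.4] ang 88.5 z [42.2 61.2 66.7]
651 px 277.0 200.0 c [545.7 -19. ] size [ 50.  225.5] ang 89.3 z [41.7 57.7 65.2]
71 px 367.0 198.0 c [781.1 -85.1] size [14.7 32.5] ang 59.2 z [42.2 54.8 65.1]
88 px 365.0 207.0 c [ 766.  -105.2] size [20.5 41. ] ang 49.8 z [41.8 52.7 65.4]
325 px 82.0 270.0 c [ 12.  -41.4] size [144.6  60.3] ang 15.9 z [41.4 53.5 65.8]
```

>>> {"api": "send_rows", "payload": {
  "fingers": [0, 0, 0, 0, 0, 0, 0, 0],
  "slide": [
    [-0.02, -0.022, -0.01],
    [-0.05, -0.055, -0.02],
    [-0.08, -0.09, -0.04],
    [-0.11, -0.12, -0.06],
    [-0.14, -0.155, -0.08],
    [-0.17, -0.19, -0.09],
    [-0.2, -0.22, -0.1],
    [-0.23, -0.255, -0.1]
  ],
  "turn": [0.06, 0.13, 0.2, 0.27, 0.34, 0.41, 0.48, 0.55],
  "squeeze": 60
}}

```text
t: 0.9
tool_pos: [364.3, 310.6, 332.4]
tcp_rot: [3.14, -0.002, 1.623]
force: [1.7, 0.4, 0.2]
gripper_width: 85.5
grip_force: 0.0
```

```bash
cat >> h.py <<'E'
def go(x,y,z,yaw=None,s=None):
    s=s or sensors.state();R=Ro.from_euler('xyz',s["tcp_rot"]).as_matrix()
    d=R.T@(np.array([x,y,z])-s["tool_pos"])
    w=(yaw-np.degrees(s["tcp_rot"][2])) if yaw is not None else 0
    w=(w+180)%360-180
    print("at",s["tool_pos"].round(1),np.degrees(s["tcp_rot"]).round(1),"w",round(s["gripper_width"],1),"t",round(s["t"],2),"-> slide",(d/1000).round(4),"turn",round(-w/120,4))
E
python3 -c "
from h import *
go(430,140,330,90);print(sensors.state()['joint_positions'])"
```

```text
at [364.3 310.6 332.4] [ 1.799e+02 -1.000e-01  9.300e+01] w 85.5 t 0.9 -> slide [-0.1738  0.0567  0.0022] turn 0.025
[-1.10905321  0.2051539   0.38287921  1.77625444 -0.08315853  1.17377804
 -0.6490774 ]
```

>>> {"api": "send_rows", "payload": {
  "fingers": [0, 0, 0, 0, 0, 0, 0, 0],
  "slide": [
    [-0.03, 0.01, 0],
    [-0.06, 0.02, 0],
    [-0.09, 0.03, 0],
    [-0.12, 0.04, 0],
    [-0.15, 0.05, 0],
    [-0.17, 0.06, 0],
    [-0.17, 0.06, 0],
    [-0.17, 0.06, 0]
  ],
  "turn": [0.01, 0.02, 0.025, 0.025, 0.025, 0.025, 0.025, 0.025]
}}

```text
t: 1.7
tool_pos: [433.0, 145.5, 331.1]
tcp_rot: [-3.141, -0.0, 1.576]
force: [-0.4, 0.1, 0.1]
gripper_width: 85.5
grip_force: 0.0
```

```bash
python3 - <<'E'
from h import *
s,p,d=look("wrist","w1");np.savez("w1.npz",p=p,d=d,s=s)
P=cloud("wrist",d,s);H=hsv(p);h,S,v=[H[...,i].astype(int) for i in range(3)]
print("blue");rects(P,(h>100)&(h<125)&(S>120)&(v>50)&(P[...,2]>85),30)
print("yellow");rects(P,(h>18)&(h<30)&(S>190)&(v>100)&(P[...,2]>100),30)
print("chips");rects(P,(h<25)&(S>110)&(v>80)&(P[...,2]>80)&(P[...,2]<100),20)
print("plate");rects(P,(abs(P[...,2]-85)<4)&(S<60)&(P[...,1]<400),200)
E
```

```text
blue
4680 px 370.0 116.0 c [544.3 150.3] size [276.6 234. ] ang 89.2 z [ 92.8  94.5 109.1]
yellow
1022 px 263.0 207.0 c [436.4 108. ] size [ 15.1 220.9] ang 1.9 z [107.2 108.4 109.7]
chips
92 px 396.0 112.0 c [608.9 209. ] size [16.4 13.8] ang 32.5 z [89.3 90.4 91.4]
68 px 334.0 137.0 c [531.7 175.7] size [13.   9.3] ang 10.6 z [89.9 91.1 92.5]
72 px 361.0 140.0 c [568.9 171.9] size [11.  12.6] ang 86.7 z [90.1 91.5 92.7]
58 px 310.0 174.0 c [503.2 125. ] size [11.3 10.4] ang 0.9 z [90.3 91.3 92.6]
66 px 377.0 175.0 c [597.3 123.2] size [11.6 12.7] ang 15.4 z [89.8 91.2 92.3]
57 px 318.0 200.0 c [516.1  86.8] size [ 8.2 14.4] ang 44.7 z [90.  91.3 92.8]
39 px 419.0 373.0 c [ 721.1 -242.4] size [14.4 12.9] ang 43.2 z [85.9 87.2 88.5]
plate
27563 px 340.0 142.0 c [533.3 149.2] size [280.5 221.5] ang 89.3 z [83.  84.3 85.7]
249 px 254.0 215.0 c [424.7  65.1] size [108.3   6.2] ang 90.0 z [83.2 84.5 85.7]
324 px 19.0 245.0 c [57.7 -4.2] size [122.8  34.7] ang 86.5 z [82.  84.8 88.3]
```

View pics/w1.png

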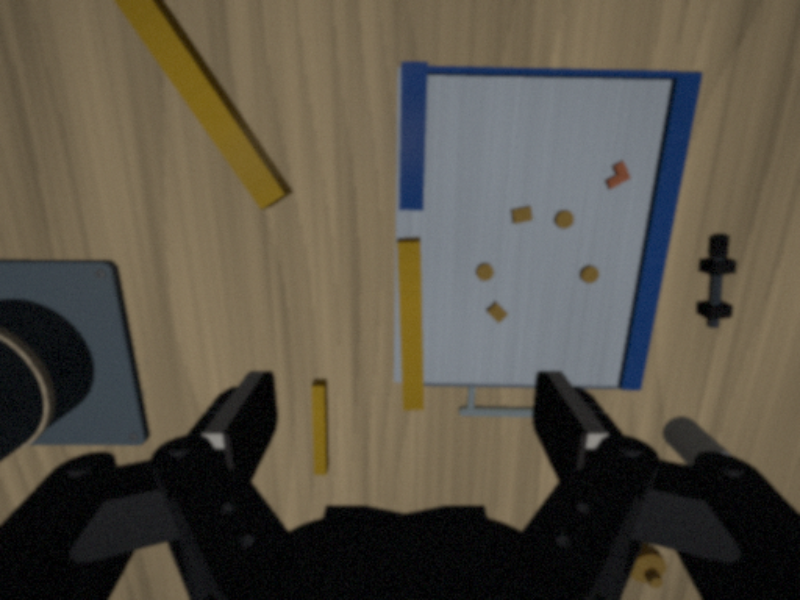

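The wrist view (800x600) shows the rail end at (412,208), the guard from (408,240) to (413,408), and 6 chips: a red L at (619,174), discs at (564,219), (589,274) and (485,271), and nibs at (521,214) and (497,312). Next I get exact frames by casting rays onto planes.

```bash
cat >> h.py <<'E'
def masks(p):
    H=hsv(p);h,S,v=[H[...,i].astype(int) for i in range(3)]
    return (h>100)&(h<125)&(S>120)&(v>50),(h>18)&(h<30)&(S>170)&(v>80)
def planerect(n,m,z,s):
    ys,xs=np.where(m);Q=plane(n,np.c_[xs,ys],z,s)[:,:2].astype(np.float32);r=cv2.minAreaRect(Q)
    return np.round(r[0],1),np.round(r[1],1),round(r[2],2),Q
def comp(m,u,v):
    k,l=cv2.connectedComponents(m.astype(np.uint8));i=l[v,u];return l==i
def railguard(n,p,d,s,gp,rp):
    P=cloud(n,d,s);b,y=masks(p)
    top=abs(P[...,2]-109)<3
    print("guard",*planerect(n,comp(y&top,*gp),109,s)[:3])
    print("rail",*planerect(n,comp(b&top,*rp),109,s)[:3])
E
python3 - <<'E'
from h import *
f=np.load("w1.npz",allow_pickle=True);p,d,s=f["p"],f["d"],f["s"].item()
railguard("wrist",p,d,s,(263,207),(264,90))
P=cloud("wrist",d,s);b,y=masks(p)
m=b&(abs(P[...,2]-95)<3)&(np.arange(512)[None]>400);print("lip -y",*planerect("wrist",m,95,s)[:3])
H=hsv(p)
m=(abs(P[...,2]-85)<3)&(H[...,1]<80)&(P[...,0]>450)&(P[...,0]<600)&(P[...,1]<300)&(P[...,1]>0);print("plate",*planerect("wrist",m,85,s)[:3])
for x in(470,500,530,560,590):
    q=P[m&(abs(P[...,0]-x)<6)];print(x,q[:,1].min().round(1),q[:,1].max().round(1))
m=(abs(P[...,2]-55)<12)&(H[...,1]<80)&(P[...,0]>450)&(P[...,0]<640)&(P[...,1]<-5)&(P[...,1]>-90);print("handle");rects(P,m)
ft=np.load("top0.npz");P=cloud("top",ft["d"])
railguard("top",ft["p"],ft["d"],None,(238,210),(175,211))
E
```

```text
guard [437.3  76.1] [ 16.2 158.7] 1.65
rail [437.4 235.8] [107.3  17.2] 88.82
lip -y [652.8 152.4] [ 55.8 279.5] 8.65
plate [525.2 148.4] [150.5 275.9] 0.01
470 11.4 285.5
500 10.6 285.5
530 9.0 284.6
560 10.0 284.8
590 11.9 284.2
handle
363 px 315.0 261.0 c [529.5 -36.8] size [35.8 75. ] ang 71.3 z [54.7 58.4 60.6]
guard [438.   75.3] [ 18.1 154.8] 2.04
rail [439.1 237.2] [106.7  19.5] 88.89
```

>>> {"api": "send_rows", "payload": {
  "fingers": [0.2, 0.45, 0.45, 0.45, 0.45, 0.45, 0.45, 0.45],
  "slide": [
    [-0.02, 0.001, 0.03],
    [-0.045, 0.002, 0.06],
    [-0.069, 0.004, 0.09],
    [-0.069, 0.004, 0.12],
    [-0.069, 0.004, 0.15],
    [-0.069, 0.004, 0.18],
    [-0.069, 0.004, 0.2],
    [-0.069, 0.004, 0.2]
  ],
  "turn": [-0.005, -0.011, -0.011, -0.011, -0.011, -0.011, -0.011, -0.011],
  "squeeze": 40
}}

```text
t: 2.55
tool_pos: [435.9, 77.4, 129.2]
tcp_rot: [-3.137, 0.001, 1.601]
force: [-0.1, 0.0, -0.3]
gripper_width: 47.0
grip_force: 0.0
```

```bash
python3 - <<'E'
from h import *
go(437.3,76.1,89,91.65)
s,p,d=look("wrist","w2");go(437.3,76.1,89,91.65)
railguard("wrist",p,d,s,(258,188),(258,20)) if 0 else None
P=cloud("wrist",d,s);b,y=masks(p);print("yellow");rects(P,y&(abs(P[...,2]-109)<4),100)
E
```

```text
at [435.9  77.4 129.2] [-1.797e+02  1.000e-01  9.180e+01] w 47.0 t 2.55 -> slide [-0.0013  0.0016  0.0402] turn 0.0009
at [436.8  77.3 130.6] [-179.8    0.    91.7] w 47.0 t 2.6 -> slide [-0.0012  0.0006  0.0416] turn 0.0006
yellow
6567 px 263.0 208.0 c [437.7  75.3] size [ 18.8 156. ] ang 1.8 z [107.5 108.5 109.4]
```

View pics/w2.png

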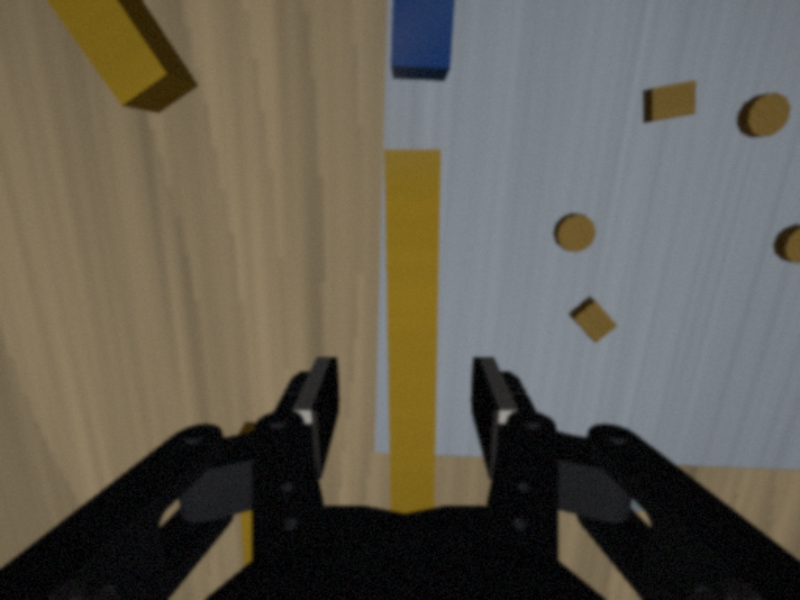

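Fingers at (325,400) and (483,400) straddle the guard, clear of the chips at (575,232) and (594,320). I'll lower and close.

>>> {"api": "send_rows", "payload": {
  "fingers": [0.45, 0.45, 0.45, 1, 1, 1, 1, 1],
  "slide": [
    [-0.001, 0.001, 0.02],
    [-0.001, 0.001, 0.035],
    [-0.001, 0.001, 0.041],
    [-0.001, 0.001, 0.041],
    [-0.001, 0.001, 0.041],
    [-0.001, 0.001, 0.041],
    [-0.001, 0.001, 0.041],
    [-0.001, 0.001, 0.041]
  ],
  "turn": [0, 0, 0, 0, 0, 0, 0, 0],
  "squeeze": 40
}}

```text
t: 3.4
tool_pos: [439.1, 75.9, 91.3]
tcp_rot: [3.14, -0.001, 1.6]
force: [-0.7, -0.1, 7.3]
gripper_width: 19.1
grip_force: 40.3
```

>>> {"api": "send_rows", "payload": {
  "fingers": [1, 1, 1, 1, 1, 1, 1, 1],
  "slide": [
    [0.003, 0, 0],
    [0.006, -0.001, 0],
    [0.009, -0.001, 0],
    [0.012, -0.002, 0],
    [0.015, -0.002, 0],
    [0.018, -0.002, 0],
    [0.02, -0.002, 0],
    [0.02, -0.002, 0]
  ],
  "turn": [0.004, 0.008, 0.012, 0.016, 0.02, 0.022, 0.022, 0.022]
}}

```text
t: 4.2
tool_pos: [436.9, 94.8, 91.3]
tcp_rot: [3.139, 0.0, 1.553]
force: [0.3, -4.5, 6.6]
gripper_width: 18.9
grip_force: 40.2
```

```bash
python3 - <<'E'
from h import *
go(435,100,90,89)
s,p,d=look("wrist","w3");print(s["force"])
P=cloud("wrist",d,s);b,y=masks(p)
for n,m in(("guard",y),("rail",b)):
    m=m&(abs(P[...,2]-109)<4)&(P[...,0]<470)&(P[...,0]>400);m=cv2.morphologyEx(m.astype(np.uint8),cv2.MORPH_OPEN,np.ones((3,3)))>0
    print(n,*planerect("wrist",m,109,s)[:3]);ys,xs=np.where(m);print(ys.min(),ys.max())
    for r in range(ys.min(),min(ys.max(),260),20):
        q=xs[ys==r]
        if len(q): print(r,plane("wrist",[[q.min()-.5,r],[q.max()+.5,r]],109,s)[:,:2].round(1).tolist())
E
```

```text
at [436.9  94.8  91.3] [179.9   0.   89. ] w 18.9 t 4.2 -> slide [ 0.0052 -0.002   0.0013] turn -0.0004
[ 0.31404286 -4.50445636  6.55233794]
guard [435.8 111. ] [119.8  20. ] 89.81
95 327
95 [[444.2, 170.9], [445.8, 170.9]]
115 [[427.4, 163.1], [445.9, 162.8]]
135 [[427.5, 154.6], [445.0, 154.3]]
155 [[427.2, 145.8], [445.5, 145.5]]
175 [[427.2, 136.6], [445.5, 136.3]]
195 [[426.9, 127.0], [445.5, 126.6]]
215 [[427.0, 117.0], [445.5, 116.6]]
235 [[426.1, 106.5], [446.1, 106.1]]
255 [[426.1, 95.5], [445.6, 95.1]]
rail [436.8 193.3] [25.  18.8] 89.07
0 70
0 [[427.7, 205.9], [446.5, 205.6]]
20 [[427.3, 199.1], [446.1, 198.8]]
40 [[427.4, 192.1], [446.2, 191.7]]
60 [[427.5, 184.7], [446.2, 184.4]]
```

>>> {"api": "send_rows", "payload": {
  "fingers": [1, 1, 1, 1, 1, 1, 1, 1],
  "slide": [
    [0.002, 0, 0],
    [0.004, 0, 0],
    [0.005, 0, 0],
    [0.006, 0, 0],
    [0.007, 0, 0],
    [0.008, 0, 0],
    [0.009, 0, 0],
    [0.009, 0, 0]
  ],
  "turn": [0.001, 0.001, 0.001, 0.001, 0.001, 0.001, 0.001, 0.001]
}}

```text
t: 5.05
tool_pos: [437.0, 102.2, 91.3]
tcp_rot: [3.14, 0.002, 1.549]
force: [0.2, -10.5, 7.6]
gripper_width: 18.7
grip_force: 40.5
```

```bash
cat > rg.py <<'E'
from h import *
s,p,d=look("wrist");print(s["force"],s["tool_pos"],s["t"])
P=cloud("wrist",d,s);b,y=masks(p)
for n,m in(("guard",y),("rail",b)):
    m=m&(abs(P[...,2]-109)<4)&(P[...,0]<470)&(P[...,0]>400);m=cv2.morphologyEx(m.astype(np.uint8),cv2.MORPH_OPEN,np.ones((3,3)))>0
    ys,xs=np.where(m);e=(ys.min() if n=="guard" else ys.max());Q=plane("wrist",np.c_[xs,ys],109,s)
    c=np.array([[Q[ys==r,0].mean(),Q[ys==r,1].mean()] for r in np.unique(ys) if (ys==r).sum()>6])
    if n=="guard":c=c[(c[:,1]>c[:,1].max()-75)]
    f=np.polyfit(c[:,1],c[:,0],1);print(n,"angle",90-np.degrees(f[0]),"x@170",np.polyval(f,170),"yrange",Q[:,1].min(),Q[:,1].max())
E
python3 rg.py
```

```text
[  0.20557527 -10.47030953   7.6346452 ] [436.99289998 102.21651998  91.30259363] 5.05
guard angle 88.07290169252548 x@170 437.6884390637284 yrange 58.48043240295196 178.71945697234213
rail angle 90.33886331134897 x@170 437.17489924977343 yrange 181.47680172443776 213.29894363211235
```

>>> {"api": "send_rows", "payload": {
  "fingers": [1, 1, 1, 1, 1, 1, 1, 1],
  "slide": [
    [0.001, 0, 0],
    [0.002, 0, 0],
    [0.003, 0, 0],
    [0.004, 0, 0],
    [0.005, 0, 0],
    [0.005, 0, 0],
    [0.005, 0, 0],
    [0.005, 0, 0]
  ],
  "turn": [-0.001, -0.001, -0.001, -0.001, -0.001, -0.001, -0.001, -0.001]
}}

```text
t: 5.9
tool_pos: [436.9, 102.4, 91.3]
tcp_rot: [3.14, 0.007, 1.546]
force: [0.9, -31.6, 10.7]
gripper_width: 19.2
grip_force: 40.2
```

```bash
python3 rg.py
```

```text
[  0.8522895  -31.58792011  10.71387941] [436.94242041 102.36853013  91.28154737] 5.9
guard angle 87.9461237658962 x@170 437.7337881967774 yrange 58.54554297973556 178.98537399299212
rail angle 90.40454968817404 x@170 437.1726391555373 yrange 181.67184610230535 213.41442099075448
```

>>> {"api": "send_rows", "payload": {
  "fingers": [1, 0.45, 0.45, 0.45, 0.45, 0.45, 0.45, 0.45],
  "slide": [
    [-0.004, 0, 0],
    [-0.004, 0, 0],
    [-0.004, 0, 0],
    [-0.004, 0, -0.04],
    [-0.004, 0, -0.08],
    [-0.004, 0, -0.12],
    [-0.004, 0, -0.16],
    [-0.004, 0, -0.2]
  ],
  "turn": [0, 0, 0, 0, 0, 0, 0, 0]
}}

```text
t: 6.75
tool_pos: [435.8, 106.0, 292.3]
tcp_rot: [3.141, -0.0, 1.554]
force: [0.8, 0.8, -1.1]
gripper_width: 46.9
grip_force: 0.0
```

```bash
python3 rg.py; python3 - <<'E'
from h import *
s,p,d=look("wrist","w4");np.savez("w4.npz",p=p,d=d,s=s)
P=cloud("wrist",d,s);b,y=masks(p)
m=(abs(P[...,2]-109)<3)&(P[...,0]<460)&(P[...,0]>410)&(P[...,1]>0);print(planerect("wrist",m,109,s)[:3])
go(544.6,-38,250,179)
E
```

```text
[ 0.83091894  0.82608749 -1.08964957] [435.84125274 105.98746453 292.27367119] 6.75
guard angle 88.835639099197 x@170 436.7894086367944 yrange 22.51466177403333 177.33451715023637
rail angle 89.72735599005239 x@170 437.1545066986196 yrange 182.4709469310822 278.6868029248607
(array([435.5, 151.8]), array([259. ,  19.8]), 89.32)
at [438.4 106.5 295. ] [179.6  -0.2  89.1] w 47.0 t 6.85 -> slide [-0.1429  0.1082  0.0452] turn -0.7494
```

View pics/w4.png

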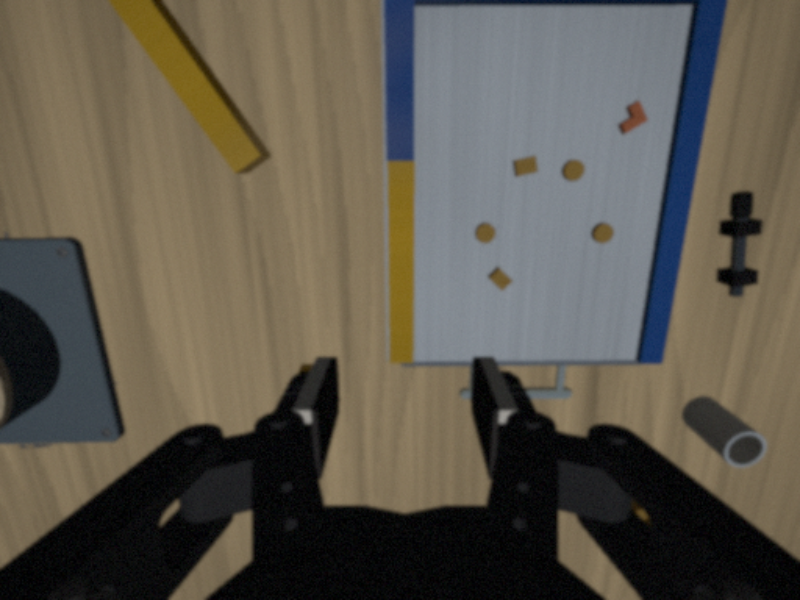

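The guard now butts the rail at (400,160) and is in line with it. The handle bar is at (460-570, 393). I'll move over the handle.

>>> {"api": "send_rows", "payload": {
  "fingers": [0.45, 0.45, 0.45, 0.45, 0.45, 0.45, 0.45, 0.45],
  "slide": [
    [-0.02, 0.015, 0],
    [-0.04, 0.03, 0],
    [-0.06, 0.045, 0],
    [-0.08, 0.06, 0.01],
    [-0.1, 0.075, 0.02],
    [-0.12, 0.09, 0.03],
    [-0.14, 0.105, 0.04],
    [-0.143, 0.107, 0.045]
  ],
  "turn": [-0.07, -0.14, -0.21, -0.28, -0.35, -0.42, -0.49, -0.56]
}}

```text
t: 7.65
tool_pos: [541.5, -41.5, 244.1]
tcp_rot: [-3.14, -0.0, 2.73]
force: [-0.0, -0.6, -0.3]
gripper_width: 46.9
grip_force: 0.0
```

>>> {"api": "send_rows", "payload": {
  "fingers": [0.45, 0.45, 0.45, 0.45, 0.45, 0.45, 0.45, 0.45],
  "slide": [
    [0, 0, 0.02],
    [0, 0, 0.04],
    [0, 0, 0.06],
    [0, 0, 0.08],
    [0, 0, 0.1],
    [0, 0, 0.11],
    [0, 0, 0.12],
    [0, 0, 0.12]
  ],
  "turn": [-0.06, -0.12, -0.18, -0.19, -0.19, -0.19, -0.19, -0.19]
}}

```text
t: 8.45
tool_pos: [540.3, -39.0, 124.4]
tcp_rot: [3.142, -0.002, 3.125]
force: [0.7, -0.0, -0.0]
gripper_width: 47.2
grip_force: 0.0
```

```bash
python3 - <<'E'
from h import *
s,p,d=look("wrist","w5")
P=cloud("wrist",d,s);H=hsv(p)
m=(abs(P[...,2]-58)<8)&(H[...,1]<90)&(P[...,0]>470)&(P[...,0]<620)&(P[...,1]<0)&(P[...,1]>-80)
rects(P,m);m2=m&(P[...,1]<-28);rects(P,m2)
go(544.6,-38,44,179)
E
```

```text
3026 px 274.0 200.0 c [544.7 -24.4] size [ 41.9 150. ] ang 89.1 z [54.1 58.5 63.1]
1914 px 260.0 203.0 c [545.1 -37. ] size [109.8  17.7] ang 0.0 z [55.8 58.8 60.4]
at [540.7 -39.1 125.2] [180.  -0. 179.] w 46.6 t 8.5 -> slide [-0.0039  0.0012  0.0812] turn 0.0002
```

View pics/w5.png

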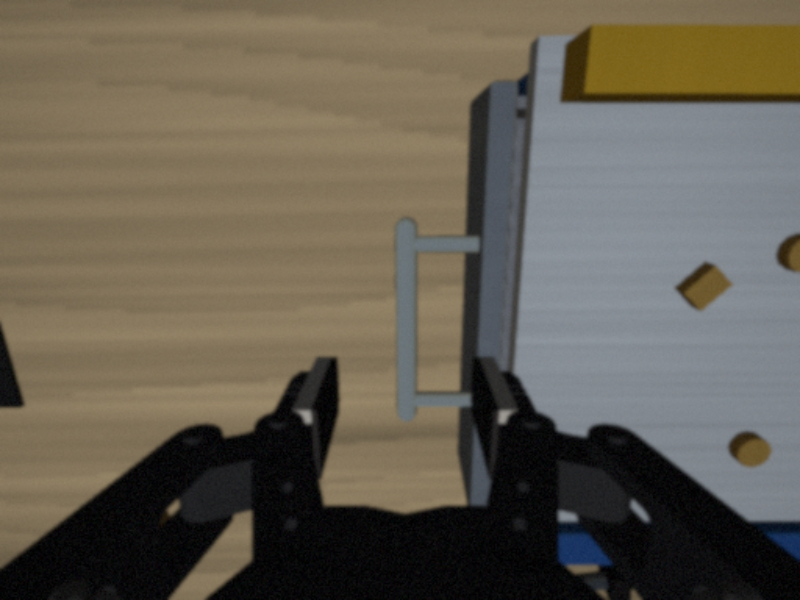

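>>> {"api": "send_rows", "payload": {
  "fingers": [0.72, 0.72, 0.72, 0.72, 0.72, 1, 1, 1],
  "slide": [
    [-0.002, 0.001, 0.005],
    [-0.004, 0.002, 0.02],
    [-0.004, 0.002, 0.045],
    [-0.004, 0.002, 0.065],
    [-0.004, 0.002, 0.079],
    [-0.004, 0.002, 0.079],
    [-0.004, 0.002, 0.079],
    [-0.004, 0.002, 0.079]
  ],
  "turn": [0, 0, 0, 0, 0, 0, 0, 0],
  "squeeze": 40
}}

```text
t: 9.3
tool_pos: [544.2, -37.3, 45.5]
tcp_rot: [-3.141, -0.002, 3.125]
force: [4.2, -1.2, -27.4]
gripper_width: 9.6
grip_force: 38.6
```

>>> {"api": "send_rows", "payload": {
  "fingers": [1, 1, 1, 1, 1, 1, 1, 1],
  "slide": [
    [0, -0.01, 0],
    [0, -0.03, 0],
    [0, -0.05, 0],
    [0, -0.07, 0],
    [0, -0.09, 0],
    [0, -0.11, 0],
    [0, -0.125, 0],
    [0, -0.13, 0]
  ],
  "turn": [0, 0, 0, 0, 0, 0, 0, 0]
}}

```text
t: 10.1
tool_pos: [542.4, -168.6, 45.5]
tcp_rot: [-3.141, -0.001, 3.123]
force: [5.0, 1.6, -25.3]
gripper_width: 9.3
grip_force: 39.3
```

>>> {"api": "send_rows", "payload": {
  "fingers": [1, 0.72, 0.72, 0.72, 0.72, 0.72, 0.5, 0.2],
  "slide": [
    [0, 0, 0],
    [0, 0, 0],
    [0, 0, 0],
    [0, 0, -0.02],
    [0, 0, -0.05],
    [0, 0, -0.1],
    [0, 0, -0.15],
    [0, 0, -0.2]
  ],
  "turn": [0, 0, 0, 0, 0, 0, 0, 0]
}}

```text
t: 10.9
tool_pos: [542.4, -167.3, 249.8]
tcp_rot: [-3.141, 0.002, 3.124]
force: [1.6, -0.7, -0.7]
gripper_width: 52.1
grip_force: 0.0
```

```bash
cat > sc.py <<'E'
from h import *
import sys
n=sys.argv[1];tag=sys.argv[2] if len(sys.argv)>2 else None
s,p,d=look(n,tag);P=cloud(n,d,s);H=hsv(p);h,S,v=[H[...,i].astype(int) for i in range(3)]
print("scraper top");rects(P,(h<20)&(S>150)&(v>60)&(abs(P[...,2]-64)<5)&(P[...,1]<0),20)
print("sole");rects(P,(h<20)&(S>150)&(v>60)&(P[...,2]<30)&(P[...,2]>10)&(P[...,1]<0),20)
print("mat");rects(P,(v<45)&(abs(P[...,2]-4)<5)&(P[...,1]<-100),300)
go(512,-390,230,179)
E
python3 sc.py top t1
```

```text
scraper top
sole
57 px 395.0 188.0 c [ 497.  -351.5] size [17.3 39.4] ang 87.2 z [16.4 19.  23. ]
mat
1412 px 385.0 183.0 c [ 519.2 -335.7] size [ 70.4 191.9] ang 88.9 z [1.7 4.3 7.1]
at [ 545.6 -168.6  258.2] [-179.8    0.8  179. ] w 59.3 t 10.95 -> slide [ 0.03   -0.2219  0.0284] turn -0.0002
```

View pics/t1.png

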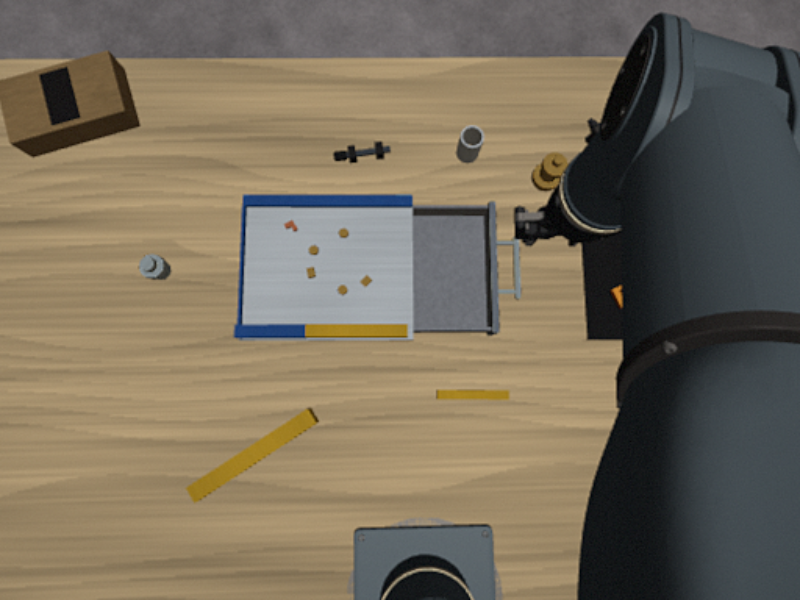

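The drawer is open, with its front at (493,267), and the guard is flush with the rail at (305,331). I'll go over the mat.

>>> {"api": "send_rows", "payload": {
  "fingers": [0, 0, 0, 0, 0, 0, 0, 0],
  "slide": [
    [0.005, -0.03, 0],
    [0.01, -0.06, 0],
    [0.015, -0.1, 0],
    [0.02, -0.13, 0],
    [0.025, -0.17, 0],
    [0.03, -0.2, 0.01],
    [0.03, -0.21, 0.02],
    [0.03, -0.21, 0.02]
  ],
  "turn": [0, 0, 0, 0, 0, 0, 0, 0]
}}

```text
t: 11.75
tool_pos: [507.9, -377.8, 225.7]
tcp_rot: [3.141, -0.001, 3.122]
force: [-0.2, 0.8, -0.2]
gripper_width: 85.3
grip_force: 0.0
```

```bash
python3 sc.py wrist w6;python3 -c "
from h import *
print(sensors.state()['joint_positions'])"
```

```text
scraper top
997 px 254.0 171.0 c [ 505.1 -385.5] size [26.2 50.3] ang 23.9 z [61.3 63.1 64.3]
sole
571 px 257.0 155.0 c [ 505.  -385.6] size [36.1 70.2] ang 23.7 z [15.3 18.4 24.4]
36 px 341.0 294.0 c [ 705.8 -261.5] size [ 3.9 24.3] ang 49.6 z [10.7 13.7 17. ]
mat
14936 px 255.0 168.0 c [ 519.5 -387. ] size [165.8 196.1] ang 89.4 z [2.1 3.3 4.5]
at [ 508.8 -376.2  226.3] [179.9  -0.  179. ] w 85.5 t 11.8 -> slide [-0.0034 -0.0137 -0.0037] turn -0.0002
[ 0.42287382  0.5260199   0.22809148  1.56892226 -0.13100657  1.06236539
  2.23814847]
```

View pics/w6.png

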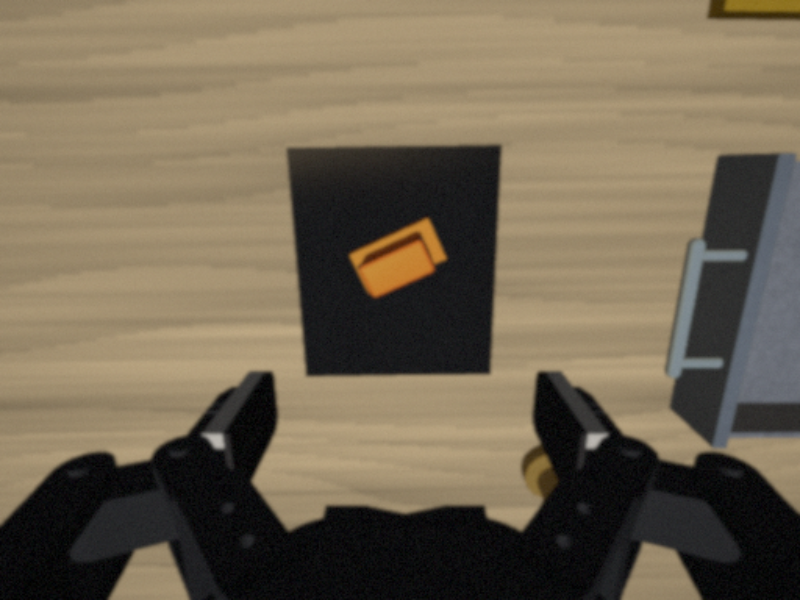

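The scraper is upright at (398,258), ridge at 23.9°. I'll turn above it, then lower.

>>> {"api": "send_rows", "payload": {
  "fingers": [0.3, 0.3, 0.3, 0.3, 0.3, 0.3, 0.3, 0.3],
  "slide": [
    [0.004, -0.009, 0.02],
    [0.004, -0.009, 0.04],
    [0.004, -0.009, 0.06],
    [0.004, -0.009, 0.08],
    [0.004, -0.009, 0.1],
    [0.004, -0.009, 0.1],
    [0.004, -0.009, 0.1],
    [0.004, -0.009, 0.1]
  ],
  "turn": [0.07, 0.14, 0.21, 0.28, 0.35, 0.42, 0.49, 0.542],
  "squeeze": 80
}}

```text
t: 12.6
tool_pos: [506.4, -383.3, 127.0]
tcp_rot: [3.14, -0.001, 1.986]
force: [0.1, -0.3, -0.3]
gripper_width: 59.8
grip_force: 0.0
```

```bash
python3 - <<'E'
from h import *
s,p,d=look("wrist");P=cloud("wrist",d,s);H=hsv(p);h,S,v=[H[...,i].astype(int) for i in range(3)]
rects(P,(h<20)&(S>150)&(v>60)&(abs(P[...,2]-64)<5)&(P[...,1]<0),20)
rects(P,(h<20)&(S>150)&(v>60)&(P[...,2]<30)&(P[...,2]>10)&(P[...,1]<0),20)
go(505,-385.5,34,113.9)
E
```

```text
1981 px 258.0 201.0 c [ 505.1 -384.4] size [26.  49.7] ang 23.5 z [61.3 63.2 64.4]
42 px 510.0 146.0 c [ 701.1 -258.2] size [ 3.1 17. ] ang 37.5 z [10.2 11.4 13. ]
732 px 259.0 171.0 c [ 505.  -384.5] size [36.  69.9] ang 23.7 z [15.8 18.4 25.1]
at [ 506.6 -383.1  126.9] [179.9  -0.  113.5] w 59.8 t 12.65 -> slide [-0.0016 -0.0026  0.0929] turn -0.0032
```

>>> {"api": "send_rows", "payload": {
  "fingers": [0.3, 0.3, 0.3, 0.3, 1, 1, 1, 1],
  "slide": [
    [-0.001, -0.001, 0.03],
    [-0.001, -0.001, 0.06],
    [-0.001, -0.001, 0.085],
    [-0.001, -0.001, 0.092],
    [-0.001, -0.001, 0.092],
    [-0.001, -0.001, 0.092],
    [-0.001, -0.001, 0.092],
    [-0.001, -0.001, 0.092]
  ],
  "turn": [0, 0, 0, 0, 0, 0, 0, 0],
  "squeeze": 80
}}

```text
t: 13.45
tool_pos: [505.6, -387.3, 36.1]
tcp_rot: [3.139, 0.002, 1.99]
force: [1.0, 0.5, 7.6]
gripper_width: 24.9
grip_force: 79.1
```

```bash
python3 - <<'E'
from h import *
go(545,-240,200,113.9)
ux=np.array([0.0157,0.9999]);uy=np.array([-0.9999,0.0157]);o=np.array([547.9,149.5])
for c in [(608.9,209),(531.7,175.7),(568.9,171.9),(503.2,125),(597.3,123.2),(516.1,86.8)]:
    q=np.array(c)-o;print(c,(q@ux).round(1),(q@uy).round(1))
E
```

```text
at [ 505.6 -387.3   36.1] [1.799e+02 1.000e-01 1.140e+02] w 24.9 t 13.45 -> slide [ 0.1182  0.0963 -0.164 ] turn 0.0009
(608.9, 209) 60.5 -60.1
(531.7, 175.7) 25.9 16.6
(568.9, 171.9) 22.7 -20.6
(503.2, 125) -25.2 44.3
(597.3, 123.2) -25.5 -49.8
(516.1, 86.8) -63.2 30.8
```

>>> {"api": "send_rows", "payload": {
  "fingers": [1, 1, 1, 1, 1, 1, 1, 1],
  "slide": [
    [0, 0, -0.03],
    [0, 0, -0.07],
    [0, 0, -0.11],
    [0.02, 0.01, -0.14],
    [0.04, 0.02, -0.165],
    [0.07, 0.03, -0.165],
    [0.1, 0.045, -0.165],
    [0.13, 0.058, -0.165]
  ],
  "turn": [-0.05, -0.12, -0.19, -0.26, -0.33, -0.4, -0.47, -0.54],
  "squeeze": 90
}}

```text
t: 14.25
tool_pos: [504.2, -243.6, 200.2]
tcp_rot: [-3.141, 0.001, 3.126]
force: [-0.0, 0.5, -2.1]
gripper_width: 24.9
grip_force: 88.8
```

```bash
python3 - <<'E'
from h import *
go(510.9,215.1,200,179.1)
E
```

```text
at [ 504.2 -243.6  200.2] [-1.800e+02  1.000e-01  1.791e+02] w 24.9 t 14.25 -> slide [ 5.000e-04  4.588e-01 -1.000e-04] turn -0.0
```

>>> {"api": "send_rows", "payload": {
  "fingers": [1, 1, 1, 1, 1, 1, 1, 1],
  "slide": [
    [0, 0.02, 0],
    [0, 0.05, 0],
    [0, 0.09, 0],
    [0, 0.13, 0],
    [0, 0.17, 0],
    [0, 0.21, 0],
    [0, 0.25, 0],
    [0, 0.28, 0]
  ],
  "turn": [0, 0, 0, 0, 0, 0, 0, 0]
}}

```text
t: 15.05
tool_pos: [510.1, 37.7, 199.9]
tcp_rot: [3.141, 0.001, 3.122]
force: [0.5, 0.2, -3.5]
gripper_width: 24.9
grip_force: 88.8
```

>>> {"api": "send_rows", "payload": {
  "fingers": [1, 1, 1, 1, 1, 1, 1, 1],
  "slide": [
    [0, 0.03, 0],
    [0, 0.07, 0],
    [0, 0.11, 0],
    [0, 0.15, 0],
    [0, 0.17, 0],
    [0, 0.179, 0],
    [0, 0.179, 0],
    [0, 0.179, 0]
  ],
  "turn": [0, 0, 0, 0, 0, 0, 0, 0]
}}

```text
t: 15.85
tool_pos: [514.4, 212.3, 199.5]
tcp_rot: [-3.141, 0.0, 3.118]
force: [-1.0, -0.6, -2.5]
gripper_width: 24.8
grip_force: 88.7
```

```bash
cat > hand.py <<'E'
from h import *
import sys
s,p,d=look("wrist",sys.argv[1] if len(sys.argv)>1 else None);P=cloud("wrist",d,s);H=hsv(p);h,S,v=[H[...,i].astype(int) for i in range(3)]
R=Ro.from_euler('xyz',s["tcp_rot"]).as_matrix();T=(P-s["tool_pos"])@R
print("orange in tool frame");rects(T,(h<20)&(S>150)&(v>50)&(T[...,2]>-40)&(T[...,2]<45),30)
go(510.9,215.1,117,179.1)
E
python3 hand.py w7
```

```text
orange in tool frame
2329 px 260.0 186.0 c [27.2 -1. ] size [24.4 35.2] ang 0.3 z [-14.   17.   19.5]
5225 px 259.0 257.0 c [ 4.4 -0. ] size [49.9 32.5] ang 1.0 z [-28.3 -27.3 -25.5]
at [514.5 212.  199.5] [-179.9    0.   178.6] w 24.8 t 15.9 -> slide [0.0037 0.0031 0.0825] turn -0.0039
```

View pics/w7.png

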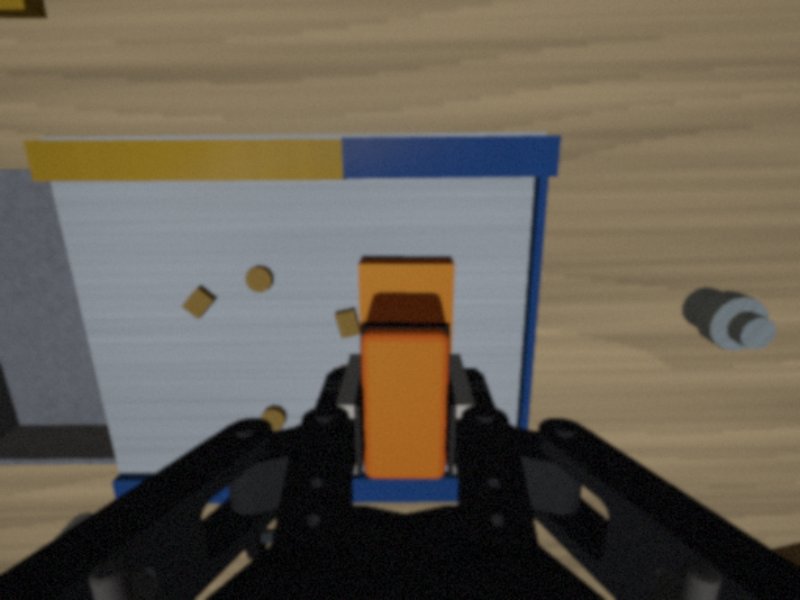

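The scraper is held square, and its sole near (405,330) is clear of the nib at (348,322). I'll lower it behind the chips for stroke B.

>>> {"api": "send_rows", "payload": {
  "fingers": [1, 1, 1, 1, 1, 1, 1, 1],
  "slide": [
    [0.001, 0.003, 0.02],
    [0.001, 0.003, 0.04],
    [0.001, 0.003, 0.06],
    [0.001, 0.003, 0.075],
    [0.001, 0.003, 0.08],
    [0.001, 0.003, 0.082],
    [0.001, 0.003, 0.083],
    [0.001, 0.003, 0.083]
  ],
  "turn": [-0.004, -0.004, -0.004, -0.004, -0.004, -0.004, -0.004, -0.004]
}}

```text
t: 16.7
tool_pos: [513.9, 216.8, 117.2]
tcp_rot: [3.141, 0.001, 3.128]
force: [0.1, 0.6, -2.8]
gripper_width: 24.6
grip_force: 88.8
```

>>> {"api": "send_rows", "payload": {
  "fingers": [1, 1, 1, 1, 1, 1, 1, 1],
  "slide": [
    [0, 0, 0.001],
    [0, -0.01, 0.0015],
    [0, -0.025, 0.0015],
    [0, -0.045, 0.0015],
    [0, -0.065, 0.0015],
    [0, -0.085, 0.0015],
    [0, -0.105, 0.0015],
    [0, -0.12, 0.0015]
  ],
  "turn": [0, 0, 0, 0, 0, 0, 0, 0]
}}

```text
t: 17.5
tool_pos: [514.4, 99.0, 117.1]
tcp_rot: [3.138, 0.006, 3.129]
force: [0.4, 8.2, 11.1]
gripper_width: 24.7
grip_force: 90.8
```

```bash
python3 hand.py w8; python3 -c "
from h import *
go(509,8,117)"
```

```text
orange in tool frame
7564 px 259.0 234.0 c [-10.3  -1.5] size [ 37.7 100.1] ang 89.1 z [-28.3 -26.9  17.9]
at [514.3  96.  117.1] [179.9   0.3 179.2] w 24.6 t 17.55 -> slide [0.0052 0.119  0.0003] turn 0.0005
at [514.3  96.  117.1] [179.9   0.3 179.2] w 24.6 t 17.55 -> slide [ 0.004  -0.0881 -0.0001] turn 0.0
```

View pics/w8.png

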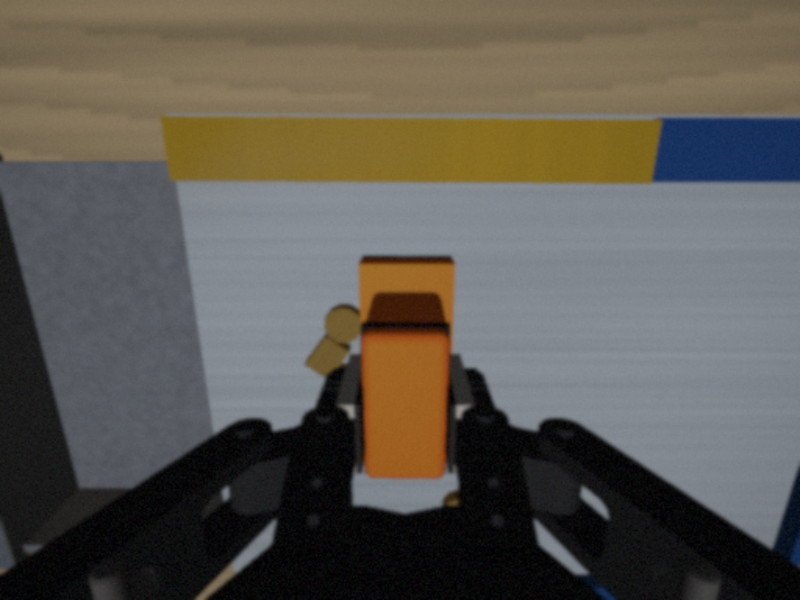

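Disc and nib at (340,325) are riding on the scraper front, and the guard is flush with the rail at (658,150). I'll finish the stroke.

>>> {"api": "send_rows", "payload": {
  "fingers": [1, 1, 1, 1, 1, 1, 1, 1],
  "slide": [
    [0, -0.013, 0],
    [0, -0.028, 0],
    [0, -0.043, 0],
    [0, -0.058, 0],
    [0, -0.073, 0],
    [0, -0.085, 0],
    [0, -0.09, 0],
    [0, -0.09, 0]
  ],
  "turn": [0, 0, 0, 0, 0, 0, 0, 0]
}}

```text
t: 18.35
tool_pos: [512.9, 7.8, 116.8]
tcp_rot: [3.14, 0.005, 3.128]
force: [-0.4, 0.8, 12.1]
gripper_width: 24.7
grip_force: 90.9
```

>>> {"api": "send_rows", "payload": {
  "fingers": [1, 1, 1, 1, 1, 1, 1, 1],
  "slide": [
    [0, 0, -0.03],
    [0, 0.01, -0.06],
    [-0.01, 0.04, -0.08],
    [-0.02, 0.08, -0.08],
    [-0.03, 0.12, -0.08],
    [-0.04, 0.16, -0.08],
    [-0.042, 0.2, -0.08],
    [-0.042, 0.208, -0.08]
  ],
  "turn": [0, 0, 0, 0, 0, 0, 0, 0]
}}

```text
t: 19.15
tool_pos: [554.9, 221.4, 194.9]
tcp_rot: [3.138, 0.001, 3.135]
force: [0.1, 0.9, -3.3]
gripper_width: 24.5
grip_force: 89.0
```

```bash
cat > chips.py <<'E'
from h import *
import sys
n=sys.argv[1];s,p,d=look(n,sys.argv[2] if len(sys.argv)>2 else None);P=cloud(n,d,s);H=hsv(p);h,S,v=[H[...,i].astype(int) for i in range(3)]
U=np.array([[0.0157,0.9999],[-0.9999,0.0157]]);P[...,:2]=(P[...,:2]-[547.9,149.5])@U.T
c=(h<25)&(S>110)&(v>50)
print("plate chips (unit frame)");rects(P,c&(abs(P[...,2]-91)<6)&(abs(P[...,0])<150)&(P[...,1]>-96)&(P[...,1]<100),8)
print("drawer chips");rects(P,c&(P[...,2]<45)&(P[...,2]>5)&(P[...,0]>-300)&(P[...,0]<-135)&(abs(P[...,1])<110),8)
E
python3 chips.py wrist;python3 hand.py; python3 -c "
from h import *
go(556.4,214,117,179.1)"
```

```text
plate chips (unit frame)
162 px 207.0 204.0 c [ 22.9 -20.9] size [13.9 12.4] ang 62.9 z [90.1 91.3 92.2]
163 px 158.0 232.0 c [-25.9 -49.8] size [14.  12.8] ang 44.8 z [89.8 91.1 92.1]
drawer chips
orange in tool frame
2309 px 260.0 185.0 c [27.3 -0.7] size [24.3 34.7] ang 0.4 z [-13.7  17.   19.4]
5212 px 259.0 257.0 c [ 4.6 -1.5] size [50.7 29.8] ang 2.8 z [-28.3 -27.3 -25.6]
at [555.  217.1 194.8] [179.9   0.  179.5] w 24.7 t 19.25 -> slide [ 0.0441 -0.0024  0.0778] turn 0.003
at [555.  217.1 194.8] [179.9   0.  179.5] w 24.7 t 19.25 -> slide [-0.0014 -0.0031  0.0778] turn 0.003
```

>>> {"api": "send_rows", "payload": {
  "fingers": [1, 1, 1, 1, 1, 1, 1, 1],
  "slide": [
    [-0.001, -0.003, 0.02],
    [-0.001, -0.003, 0.04],
    [-0.001, -0.003, 0.06],
    [-0.001, -0.003, 0.07],
    [-0.001, -0.003, 0.076],
    [-0.001, -0.003, 0.078],
    [-0.001, -0.003, 0.079],
    [-0.001, -0.003, 0.079]
  ],
  "turn": [0.003, 0.003, 0.003, 0.003, 0.003, 0.003, 0.003, 0.003]
}}

```text
t: 20.05
tool_pos: [556.6, 210.9, 117.1]
tcp_rot: [-3.141, 0.001, 3.121]
force: [-2.6, -1.4, 3.4]
gripper_width: 24.5
grip_force: 89.6
```

>>> {"api": "send_rows", "payload": {
  "fingers": [1, 1, 1, 1, 1, 1, 1, 1],
  "slide": [
    [0, 0, 0],
    [0, -0.01, 0],
    [0, -0.025, 0],
    [0, -0.045, 0],
    [0, -0.065, 0],
    [0, -0.085, 0],
    [0, -0.105, 0],
    [0, -0.12, 0]
  ],
  "turn": [0, 0, 0, 0, 0, 0, 0, 0]
}}

```text
t: 20.85
tool_pos: [555.3, 91.4, 117.1]
tcp_rot: [3.14, 0.003, 3.122]
force: [0.1, 5.4, 6.2]
gripper_width: 24.7
grip_force: 90.2
```

```bash
python3 -c "
from h import *
go(552,7,116.9,179.1);print(sensors.state()['force'])"
```

```text
at [555.3  91.4 117.1] [179.9   0.2 178.9] w 24.7 t 20.85 -> slide [ 0.0017 -0.0845  0.    ] turn -0.0019
[0.05703474 5.35471474 6.19945407]
```

>>> {"api": "send_rows", "payload": {
  "fingers": [1, 1, 1, 1, 1, 1, 1, 1],
  "slide": [
    [0.001, -0.013, 0],
    [0.001, -0.028, 0],
    [0.001, -0.043, 0],
    [0.001, -0.058, 0],
    [0.001, -0.073, 0],
    [0.001, -0.082, 0],
    [0.001, -0.086, 0],
    [0.001, -0.086, 0]
  ],
  "turn": [0, 0, 0, 0, 0, 0, 0, 0]
}}

```text
t: 21.65
tool_pos: [552.3, 5.1, 116.8]
tcp_rot: [3.141, 0.002, 3.121]
force: [-0.1, 1.0, 7.1]
gripper_width: 24.5
grip_force: 90.5
```

>>> {"api": "send_rows", "payload": {
  "fingers": [1, 1, 1, 1, 1, 1, 1, 1],
  "slide": [
    [0, 0, -0.03],
    [0, 0.02, -0.06],
    [-0.01, 0.06, -0.08],
    [-0.02, 0.1, -0.08],
    [-0.03, 0.145, -0.08],
    [-0.04, 0.19, -0.08],
    [-0.05, 0.23, -0.08],
    [-0.056, 0.243, -0.08]
  ],
  "turn": [0, 0, 0, 0, 0, 0, 0, 0]
}}

```text
t: 22.45
tool_pos: [611.4, 253.3, 195.1]
tcp_rot: [3.139, -0.001, 3.128]
force: [-0.4, -0.1, -2.4]
gripper_width: 24.9
grip_force: 89.0
```

```bash
python3 hand.py; python3 chips.py wrist; python3 -c "
from h import *
go(609.5,249,117,179.1)"
```

```text
orange in tool frame
2327 px 260.0 186.0 c [27.2 -0.6] size [24.4 34.5] ang 0.4 z [-14.2  17.1  19.5]
5230 px 259.0 257.0 c [4.2 1.1] size [31.5 50.3] ang 89.4 z [-28.3 -27.2 -25.4]
at [612.2 253.4 194.9] [179.9  -0.  179.2] w 24.2 t 22.5 -> slide [ 0.1007 -0.0398  0.0779] turn 0.001
plate chips (unit frame)
197 px 116.0 176.0 c [-25.1 -50.2] size [14.2 12.4] ang 25.4 z [89.8 91.3 92.5]
193 px 211.0 189.0 c [ 60.6 -60.8] size [14.9 16.6] ang 33.2 z [89.1 90.3 91.3]
drawer chips
at [611.9 250.4 194.9] [180.   -0.  179.1] w 24.5 t 22.55 -> slide [ 0.0023 -0.0015  0.0779] turn 0.0001
```

>>> {"api": "send_rows", "payload": {
  "fingers": [1, 1, 1, 1, 1, 1, 1, 1],
  "slide": [
    [0.003, -0.001, 0.02],
    [0.003, -0.001, 0.04],
    [0.003, -0.001, 0.06],
    [0.003, -0.001, 0.07],
    [0.003, -0.001, 0.076],
    [0.003, -0.001, 0.078],
    [0.003, -0.001, 0.079],
    [0.003, -0.001, 0.079]
  ],
  "turn": [0, 0, 0, 0, 0, 0, 0, 0]
}}

```text
t: 23.35
tool_pos: [609.4, 246.7, 117.5]
tcp_rot: [3.141, 0.001, 3.122]
force: [-0.7, 1.3, -2.4]
gripper_width: 24.7
grip_force: 89.3
```

>>> {"api": "send_rows", "payload": {
  "fingers": [1, 1, 1, 1, 1, 1, 1, 1],
  "slide": [
    [0, 0, 0],
    [0, -0.01, 0],
    [0, -0.025, 0],
    [0, -0.045, 0],
    [0, -0.065, 0],
    [0, -0.085, 0],
    [0, -0.105, 0],
    [0, -0.12, 0]
  ],
  "turn": [0, 0, 0, 0, 0, 0, 0, 0]
}}

```text
t: 24.15
tool_pos: [606.7, 123.1, 117.1]
tcp_rot: [-3.141, 0.0, 3.12]
force: [-1.0, 1.2, 0.8]
gripper_width: 24.8
grip_force: 89.4
```

```bash
python3 -c "
from h import *
go(606,6.5,116.9,179.1);print(sensors.state()['force'])"
```

```text
at [606.7 123.1 117.1] [-180.     0.   178.7] w 24.8 t 24.15 -> slide [-0.0019 -0.1166  0.0003] turn -0.003
[-1.02036693  1.18692076  0.84928895]
```

>>> {"api": "send_rows", "payload": {
  "fingers": [1, 1, 1, 1, 1, 1, 1, 1],
  "slide": [
    [-0.001, -0.015, 0.001],
    [-0.002, -0.035, 0.001],
    [-0.002, -0.055, 0.001],
    [-0.002, -0.075, 0.001],
    [-0.002, -0.09, 0.001],
    [-0.002, -0.105, 0.001],
    [-0.002, -0.117, 0.001],
    [-0.002, -0.117, 0.001]
  ],
  "turn": [0, 0, 0, 0, 0, 0, 0, 0]
}}

```text
t: 24.95
tool_pos: [607.0, 6.8, 116.9]
tcp_rot: [-3.141, 0.002, 3.12]
force: [0.2, -3.1, 7.1]
gripper_width: 24.7
grip_force: 90.6
```

>>> {"api": "send_rows", "payload": {
  "fingers": [1, 1, 1, 1, 1, 1, 1, 1],
  "slide": [
    [0, 0, -0.03],
    [0, 0, -0.06],
    [0, 0, -0.09],
    [0.01, 0, -0.13],
    [0.03, 0, -0.17],
    [0.05, 0, -0.2],
    [0.06, 0, -0.2],
    [0.06, 0, -0.2]
  ],
  "turn": [0, 0, 0, 0, 0, 0, 0, 0]
}}

```text
t: 25.75
tool_pos: [545.1, 9.9, 316.0]
tcp_rot: [-3.141, 0.0, 3.121]
force: [0.4, -0.1, -3.7]
gripper_width: 24.3
grip_force: 89.3
```

```bash
python3 hand.py; python3 chips.py wrist w9;python3 chips.py side; python3 chips.py top; python3 -c "
from h import *
go(515,-245,240,179.1)"
```

```text
orange in tool frame
7613 px 259.0 235.0 c [ 9.4 -1.1] size [59.9 35. ] ang 0.7 z [-28.2 -26.9  18.1]
at [545.6  10.1 315. ] [-1.800e+02 -1.000e-01  1.789e+02] w 24.7 t 25.8 -> slide [0.0386 0.2043 0.198 ] turn -0.002
plate chips (unit frame)
drawer chips
25 px 243.0 126.0 c [-164.4   43.7] size [11.7  3.1] ang 88.8 z [25.9 28.4 29.6]
52 px 234.0 133.0 c [-178.9   32.9] size [ 9.  12.8] ang 44.2 z [19.  20.5 21.6]
49 px 249.0 144.0 c [-156.9   16. ] size [12.6  7.8] ang 89.2 z [19.1 20.4 21.4]
plate chips (unit frame)
drawer chips
29 px 287.0 208.0 c [-171.9  -26.1] size [10.9 23.9] ang 8.4 z [19.3 22.3 29.6]
20 px 297.0 207.0 c [-176.5  -54.4] size [17.1 12.7] ang 64.0 z [15.1 19.7 23.7]
17 px 271.0 208.0 c [-155.4   14.5] size [ 9.  13.5] ang 10.9 z [17.4 21.7 26.1]
13 px 263.0 211.0 c [-163.8   43.9] size [9.5 4.4] ang 84.6 z [17.5 26.7 31. ]
18 px 268.0 216.0 c [-178.1   32.3] size [ 8.7 15.1] ang 47.5 z [16.3 20.3 24. ]
plate chips (unit frame)
drawer chips
at [546.4  10.5 314.2] [-1.800e+02 -1.000e-01  1.789e+02] w 24.4 t 25.95 -> slide [ 0.0262 -0.2561  0.0744] turn -0.0018
```

View pics/w9.png

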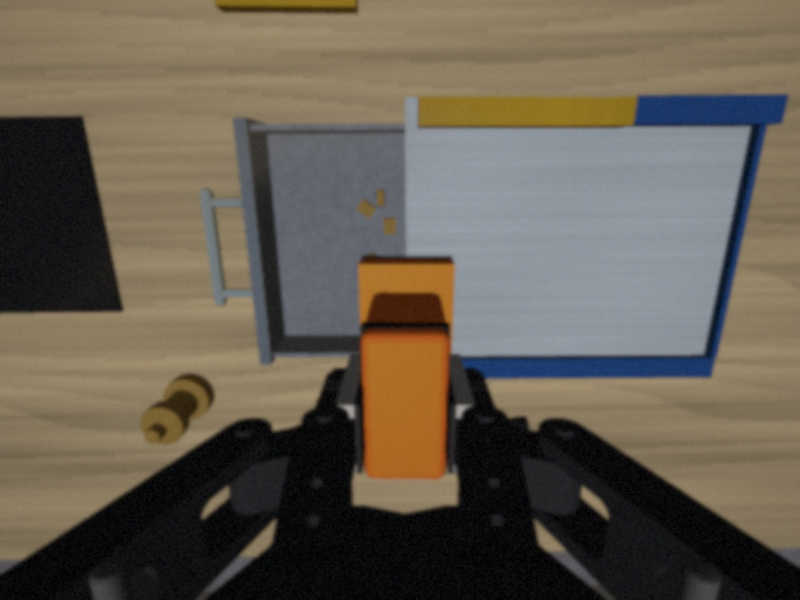

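The plate is empty and the chips lie in the drawer around (370,210). The mat is at the left edge and the guard is still butted at (636,110). I'll carry the scraper to the mat.

>>> {"api": "send_rows", "payload": {
  "fingers": [1, 1, 1, 1, 1, 1, 1, 1],
  "slide": [
    [0.002, -0.03, 0],
    [0.004, -0.065, 0],
    [0.006, -0.1, 0],
    [0.008, -0.14, 0],
    [0.01, -0.18, 0],
    [0.012, -0.22, 0.02],
    [0.014, -0.26, 0.05],
    [0.014, -0.27, 0.07]
  ],
  "turn": [0, 0, 0, 0, 0, 0, 0, 0]
}}

```text
t: 26.75
tool_pos: [525.0, -264.5, 242.7]
tcp_rot: [-3.139, -0.004, 3.116]
force: [-0.6, -0.3, -2.1]
gripper_width: 24.7
grip_force: 89.4
```

>>> {"api": "send_rows", "payload": {
  "fingers": [1, 1, 1, 1, 1, 1, 1, 1],
  "slide": [
    [0.002, -0.03, 0.02],
    [0.004, -0.06, 0.05],
    [0.006, -0.09, 0.09],
    [0.008, -0.12, 0.12],
    [0.008, -0.127, 0.14],
    [0.008, -0.127, 0.15],
    [0.008, -0.127, 0.15],
    [0.008, -0.127, 0.15]
  ],
  "turn": [0, 0, 0, 0, 0, 0, 0, 0]
}}

```text
t: 27.55
tool_pos: [517.6, -384.7, 96.1]
tcp_rot: [3.141, 0.0, 3.124]
force: [0.2, 0.8, -2.0]
gripper_width: 25.1
grip_force: 89.3
```

```bash
python3 hand.py; python3 sc.py wrist; python3 chips.py top t2; python3 -c "
from h import *
go(524,-387,37,179.1)"
```

```text
orange in tool frame
7506 px 260.0 236.0 c [ 9.3 -0.9] size [60.5 36.1] ang 0.2 z [-28.2 -26.8  18.2]
at [ 517.8 -384.9   96.8] [-1.80e+02  1.00e-01  1.79e+02] w 24.8 t 27.6 -> slide [ 0.0176  0.5998 -0.0204] turn -0.001
scraper top
sole
mat
20580 px 268.0 169.0 c [ 511.7 -386.7] size [166.1 180.9] ang 89.5 z [2.3 3.4 4.4]
at [ 517.9 -385.1   97.1] [-1.80e+02  1.00e-01  1.79e+02] w 24.4 t 27.65 -> slide [ 0.0056 -0.0051 -0.1329] turn -0.0003
plate chips (unit frame)
drawer chips
67 px 276.0 160.0 c [-173.4  -38.9] size [46.9 18.2] ang 84.8 z [17.1 21.1 27.9]
20 px 268.0 179.0 c [-154.    15.3] size [11.5  8.5] ang 89.5 z [19.1 21.3 22.5]
20 px 277.0 185.0 c [-178.   32.] size [ 9.6 13.3] ang 51.5 z [17.7 21.1 22.9]
13 px 272.0 189.0 c [-162.8   42.6] size [ 5.5 13. ] ang 0.9 z [25.5 28.9 31.7]
at [ 517.7 -385.3   97.2] [-1.80e+02  1.00e-01  1.79e+02] w 24.5 t 27.7 -> slide [-0.0062 -0.0016  0.0602] turn -0.0012
```

>>> {"api": "send_rows", "payload": {
  "fingers": [1, 1, 1, 1, 1, 1, 1, 1],
  "slide": [
    [-0.006, -0.001, 0.015],
    [-0.006, -0.001, 0.03],
    [-0.006, -0.001, 0.045],
    [-0.006, -0.001, 0.053],
    [-0.006, -0.001, 0.057],
    [-0.006, -0.001, 0.059],
    [-0.006, -0.001, 0.06],
    [-0.006, -0.001, 0.06]
  ],
  "turn": [0, 0, 0, 0, 0, 0, 0, 0]
}}

```text
t: 28.5
tool_pos: [522.8, -387.1, 36.3]
tcp_rot: [-3.141, 0.001, 3.122]
force: [-0.6, 0.3, -2.2]
gripper_width: 24.4
grip_force: 89.4
```

>>> {"api": "send_rows", "payload": {
  "fingers": [0.5, 0.3, 0.3, 0.3, 0.3, 0.3, 0.3, 0.3],
  "slide": [
    [0, 0, 0],
    [0, 0, 0],
    [0, 0, 0],
    [0, 0, -0.03],
    [0, 0, -0.07],
    [0, 0, -0.11],
    [0, 0, -0.15],
    [0, 0, -0.19]
  ],
  "turn": [0, 0, 0, 0, 0, 0, 0, 0]
}}

```text
t: 29.3
tool_pos: [522.5, -386.8, 227.8]
tcp_rot: [-3.141, 0.0, 3.122]
force: [0.5, -1.3, -0.1]
gripper_width: 60.1
grip_force: 0.0
```

```bash
python3 sc.py wrist; python3 -c "
from h import *
go(544,-195,220,179.1)"
```

```text
scraper top
1012 px 242.0 166.0 c [ 515.  -407.5] size [26.  49.3] ang 88.7 z [61.1 63.1 64.3]
sole
486 px 247.0 147.0 c [ 515.1 -408. ] size [35.3 69.7] ang 88.8 z [17.  18.3 20.2]
mat
14427 px 266.0 160.0 c [ 519.4 -387. ] size [165.5 195.5] ang 89.6 z [2.1 3.3 4.6]
at [ 524.7 -388.7  235. ] [-179.7    0.5  178.9] w 59.9 t 29.35 -> slide [ 0.0128 -0.0015  0.0049] turn -0.0011
at [ 524.7 -388.7  235. ] [-179.7    0.5  178.9] w 59.9 t 29.35 -> slide [-0.0153  0.1942  0.0141] turn -0.002
```

>>> {"api": "send_rows", "payload": {
  "fingers": [0.6, 0.72, 0.72, 0.72, 0.72, 0.72, 0.72, 0.72],
  "slide": [
    [-0.002, 0.03, 0],
    [-0.005, 0.07, 0],
    [-0.008, 0.11, 0],
    [-0.011, 0.15, 0.02],
    [-0.013, 0.19, 0.05],
    [-0.014, 0.215, 0.08],
    [-0.014, 0.22, 0.1],
    [-0.014, 0.22, 0.1]
  ],
  "turn": [0, 0, 0, 0, 0, 0, 0, 0]
}}

```text
t: 30.15
tool_pos: [539.7, -165.0, 123.5]
tcp_rot: [3.14, -0.004, 3.125]
force: [0.2, -0.4, 0.7]
gripper_width: 23.8
grip_force: 0.0
```

```bash
python3 - <<'E'
from h import *
s,p,d=look("wrist");P=cloud("wrist",d,s);H=hsv(p)
m=(abs(P[...,2]-58)<5)&(H[...,1]<90)&(P[...,0]>470)&(P[...,0]<620)&(P[...,1]<-155)&(P[...,1]>-200)
rects(P,m,100);print(np.median(P[m],0))
go(543,-168,46,179)
E
```

```text
1968 px 256.0 202.0 c [ 542.8 -164.8] size [ 20.3 108.7] ang 89.4 z [56.1 58.8 60.4]
[ 536.94047231 -168.63969538   58.76479426]
at [ 540.5 -166.8  125.2] [ 1.800e+02 -1.000e-01  1.789e+02] w 23.7 t 30.2 -> slide [-0.0027 -0.0012  0.0792] turn -0.0006
```

>>> {"api": "send_rows", "payload": {
  "fingers": [0.72, 0.72, 0.72, 0.72, 1, 1, 1, 1],
  "slide": [
    [-0.002, -0.002, 0.025],
    [-0.003, -0.002, 0.05],
    [-0.003, -0.002, 0.07],
    [-0.003, -0.002, 0.077],
    [-0.003, -0.002, 0.077],
    [-0.003, -0.002, 0.077],
    [-0.003, -0.002, 0.077],
    [-0.003, -0.002, 0.077]
  ],
  "turn": [0, 0, 0, 0, 0, 0, 0, 0],
  "squeeze": 40
}}

```text
t: 31.0
tool_pos: [543.9, -169.5, 49.2]
tcp_rot: [-3.141, 0.0, 3.122]
force: [-0.0, -1.3, -8.6]
gripper_width: 9.0
grip_force: 39.4
```

>>> {"api": "send_rows", "payload": {
  "fingers": [1, 1, 1, 1, 1, 1, 1, 1],
  "slide": [
    [0, 0.007, 0],
    [0, 0.02, 0],
    [0, 0.035, 0],
    [0, 0.05, 0],
    [0, 0.065, 0],
    [0, 0.08, 0],
    [0, 0.092, 0],
    [0, 0.1, 0]
  ],
  "turn": [0, 0, 0, 0, 0, 0, 0, 0]
}}

```text
t: 31.8
tool_pos: [545.3, -66.8, 49.1]
tcp_rot: [3.141, -0.001, 3.124]
force: [-5.6, -2.0, 3.7]
gripper_width: 8.9
grip_force: 40.8
```

>>> {"api": "send_rows", "payload": {
  "fingers": [1, 1, 1, 1, 1, 1, 1, 1],
  "slide": [
    [0, 0.005, 0],
    [0, 0.01, 0],
    [0, 0.015, 0],
    [0, 0.02, 0],
    [0, 0.025, 0],
    [0, 0.029, 0],
    [0, 0.032, 0],
    [0, 0.033, 0]
  ],
  "turn": [0, 0, 0, 0, 0, 0, 0, 0]
}}

```text
t: 32.6
tool_pos: [545.7, -36.3, 49.1]
tcp_rot: [-3.14, -0.001, 3.122]
force: [-5.9, -7.0, 3.3]
gripper_width: 8.7
grip_force: 40.9
```

>>> {"api": "send_rows", "payload": {
  "fingers": [1, 1, 1, 1, 1, 1, 1, 1],
  "slide": [
    [0, 0.001, 0],
    [0, 0.002, 0],
    [0, 0.002, 0],
    [0, 0.002, 0],
    [0, 0.002, 0],
    [0, 0.002, 0],
    [0, 0.001, 0],
    [0, 0, 0]
  ],
  "turn": [0, 0, 0, 0, 0, 0, 0, 0]
}}

```text
t: 33.4
tool_pos: [545.7, -36.3, 49.1]
tcp_rot: [-3.141, -0.001, 3.122]
force: [-6.9, -2.0, 4.5]
gripper_width: 9.2
grip_force: 40.9
```

>>> {"api": "send_rows", "payload": {
  "fingers": [0.72, 0.72, 0.72, 0.72, 0.72, 0.72, 0.72, 0.72],
  "slide": [
    [0, 0, 0],
    [0, 0, 0],
    [0, 0, 0],
    [0, 0, -0.02],
    [0, 0, -0.06],
    [0, 0, -0.11],
    [0, 0, -0.16],
    [0, 0, -0.21]
  ],
  "turn": [0, 0, 0, 0, 0, 0, 0, 0]
}}

```text
t: 34.2
tool_pos: [546.5, -35.7, 261.2]
tcp_rot: [3.141, 0.001, 3.123]
force: [1.9, 0.2, -1.5]
gripper_width: 24.2
grip_force: 0.0
```

>>> {"api": "send_rows", "payload": {
  "fingers": [0.72, 0.72, 0.72, 0.72, 0.72, 0.72, 0.72, 0.72],
  "slide": [
    [0, 0.03, -0.02],
    [0, 0.07, -0.04],
    [0, 0.11, -0.06],
    [0, 0.15, -0.07],
    [0, 0.18, -0.07],
    [0, 0.2, -0.07],
    [0, 0.2, -0.07],
    [0, 0.2, -0.07]
  ],
  "turn": [0, 0, 0, 0, 0, 0, 0, 0]
}}

```text
t: 35.0
tool_pos: [550.3, 164.1, 328.7]
tcp_rot: [-3.141, 0.0, 3.123]
force: [-0.4, -0.5, 0.4]
gripper_width: 24.0
grip_force: 0.0
```

```bash
python3 sc.py top t3; python3 sc.py side;python3 - <<'E'
from h import *
s,p,d=look("wrist","w10");P=cloud("wrist",d,s);H=hsv(p)
m=(abs(P[...,2]-58)<5)&(H[...,1]<90)&(P[...,0]>470)&(P[...,0]<620)&(P[...,1]<-25)&(P[...,1]>-70)
rects(P,m,20);b,y=masks(p)
for n,m in(("guard",y),("rail",b)):
    m=m&(abs(P[...,2]-109)<4)&(P[...,0]<470)&(P[...,0]>400);m=cv2.morphologyEx(m.astype(np.uint8),cv2.MORPH_OPEN,np.ones((3,3)))>0
    if m.any(): print(n,*planerect("wrist",m,109,s)[:3])
E
```

```text
scraper top
177 px 422.0 179.0 c [ 515.9 -409. ] size [49.4 26. ] ang 1.2 z [60.9 64.  67. ]
sole
157 px 412.0 184.0 c [ 515.6 -408.2] size [36.2 68.8] ang 89.6 z [16.4 19.6 28.4]
mat
3467 px 401.0 182.0 c [ 520.  -385.1] size [168.6 196.2] ang 89.2 z [1.6 4.3 7.2]
at [550.5 163.2 328.9] [-180.     0.   178.9] w 24.0 t 35.05 -> slide [ 0.0275 -0.5538  0.0991] turn -0.0011
scraper top
256 px 326.0 336.0 c [ 515.4 -408.2] size [50.3 26.3] ang 1.1 z [60.7 64.4 67.2]
sole
227 px 322.0 347.0 c [ 515.5 -408.2] size [37.4 70.9] ang 88.7 z [13.2 19.8 28.1]
mat
5011 px 321.0 337.0 c [ 520.3 -384.7] size [168.5 197.9] ang 89.6 z [1.3 4.6 7.6]
at [550.5 162.7 328.9] [-180.     0.   178.8] w 23.7 t 35.1 -> slide [ 0.0271 -0.5533  0.0991] turn -0.0015
623 px 126.0 154.0 c [544.7 -34.2] size [108.   18.2] ang 0.1 z [54.8 58.7 60.7]
guard [436.1 100.4] [155.4  16.6] 88.82
rail [437.8 236. ] [106.3  18.6] 89.85
```

View pics/t3.png

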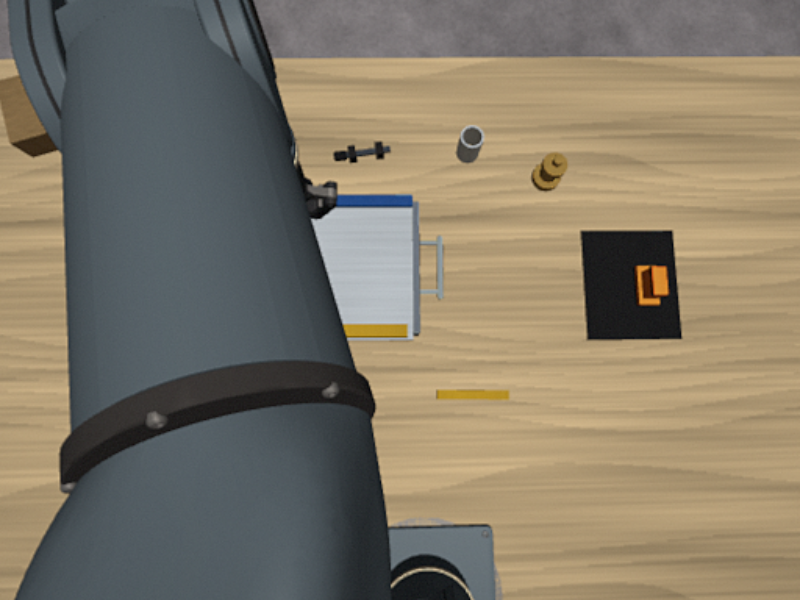

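View pics/w10.png

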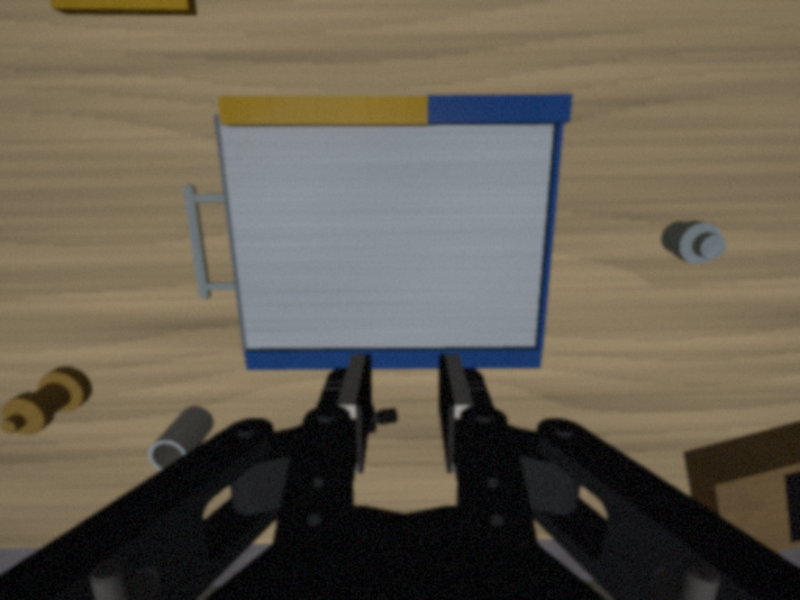

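The drawer is shut, with its handle at (440,268) in the top view. The plate is empty, the guard is flush at (428,110) in the wrist view, and the scraper stands upright 23 mm from the mat centre (50 mm allowed). I'll hand in.

```bash
python3 -c "
from station import r
print(r.job_done())"
```

```text
the job is handed in; nothing more can be done
None
```

I handed the job in with the guard flush against the rail, all 6 chips I found wiped into the drawer, the drawer shut, the fittings not touched and the scraper upright on its mat; it ended about 23 mm off the mat's centre (limit 50 mm), having shifted about 20 mm after release, and the hand-in returned no verdict.

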